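# Gauge the dough leveller's bar and put the leaves away

### The arm

A 7-joint arm with a two-finger parallel gripper is mounted at the origin on the work surface. World frame = base frame: x ahead of the robot, y to its left, z up, the work surface at z = 0. Lengths are in m, angles in degrees, forces in N, time in s.
With the tool pointing down it reaches from about 0.425 to 0.875 m from the base axis. Payload 4.7 kg.
Tool frame: the origin (TCP) lies midway between the tips of the shut fingers; the grasp point (between the pads) lies 19 mm behind it; y points along the fingers, x is the direction in which the jaws open and shut, and the axes are right-handed (so a half turn about y gives the same grasp; the last joint's range is limited). The gripper opens to 87 mm and grips with 3 to 60 N. Pads are 19 mm wide; open, the fingers measure 117 mm over their backs; the gripper's body (75 mm by 190 mm) begins 51 mm behind the grasp point.
Start: joints at [72.599, 18.392, -4.016, 83.108, 1.295, 78.541, -3.26], TCP at [0.203, -0.617, 0.223] pointing down, gripper open.
Joint ranges: [-163.93, 163.93], [-17.29, 119.83], [-79.2, 71.16], [3.27, 140.29], [-89.18, 269.18], [5.43, 117.66], [-154.24, 154.24]. Speed limits (degrees/s): [147.25, 147.25, 180, 180, 180, 180, 180].

### API

Orientations are given as [roll, pitch, yaw] about the fixed x, y, z axes, in that order (R = Rz(yaw) Ry(pitch) Rx(roll)).
In Python, from cell import env gives the robot as it stands.
- The arm moves only by the tool carry_out, never from a script. Its argument "targets" is a list of rows, each a list of 2 entries, a list of its own where there are three numbers: the shift along the tool's x, y, z in mm, then the turn, a rotation vector about the tool's x, y, z in degrees. A call has 1 to 12 rows; each row shifts and turns the commanded pose from where the row before left it, along the tool's axes as they then stand; what a row does not reach is not made up. A row lasts 1/10 s, in which the tool goes at most 50 mm and 8.59 degrees, less where a joint would pass 70% of its speed; a pose out of reach is approached as far as the arm can. A call with a gripper value outside its range is refused whole. "jaw" is the opening, from 0 (shut) to 1 (fully open), set as the call begins (left out, the last holds). The fingers move at their own pace and stop on an object; "squeeze" is the grip in N (left out, the last holds). Time passes only in rows, so rows that do not move let the fingers close. It gives the time, the measured TCP pose, the force and the opening at its end, in the units of the state.
- env.get_obs(): the state, without advancing time (a new reading comes with each control period).
- env.read_camera(name): name is "scene" or "top" or "wrist"; returns the picture (384x512x3 uint8, red, green, blue); there is no depth.
- env.get_calibration(name): a dict with "fx", "fy", "cx", "cy" (pixels), "D" ([k1, k2, p1, p2, k3] as OpenCV has them; the pictures are not rectified), "R" (3x3) and "t" (3): a world point X has camera coordinates R X + t; the wrist camera has in their place "hand_eye" (4x4, takes a point from camera to tool coordinates, whose origin is the TCP and whose axes are the tool frame's). Camera axes: x right, y down, z forward; pixel columns grow to the right and rows downward; lengths in m; the calibration is good to about 2 mm. A picture is of the moment at which its call begins: read the wrist's pose just before it. get_calibration takes no time and is no camera call.
- env.sign_off(): hands the job in, once; it reports no verdict.
Trained networks look in the newest picture that a camera, given by its name, has taken for a name from the list of things; names that differ only in an ending like _2 or _b are one class to them, and where a whole thing is asked for, a point or a joint stands for the part that bears it (a point fixed in the world has none). Each returns a list of dicts, best first, with "p" (0 to 1); they miss things now and then, are a little off and sometimes report something else, mostly with a low value. They report only what shows in the picture. A call takes as long as a camera call. They do not tell look-alikes from the thing itself.
- env.outline_of(camera, label): "mask" (384x512 bool, what is visible of it) and "xy" ([column, row] in pixels, amid what is visible of it).
The state is a dict: "time_s": time; "qpos": joint angles; "joint_velocities": joint speeds; "effort": joint torques, N m; "tool_pos": TCP position; "tool_rot": TCP orientation; "force": force on the tool from outside, world axes, zero at the start; "wrist_torque": the same for the moment, N m; "grip_width": finger opening in m.
Only numpy, scipy, OpenCV 4.12 (cv2) and the standard library are available. Lean on these libraries where they do the work, as an engineer would, in place of code of your own. Each camera call takes 0.05 s, during which the arm holds its last target.

### The job

Someone has fitted a cross bar of unknown height in the dough leveller: find its gap by trying the wooden gauge leaves on the bed, nose first and gently, from the thinnest up, sliding each one that fits under the bar until its nose stands well out on the far side and pressing the first one that does not fit lightly against the bar; try none thicker than that one. Leave that first leaf that binds lying flat on the bed, straight, with its nose at the bar, as the marker for the class. Lay all the other leaves, tried or not, in the open drawer and push the drawer fully shut, leaving the bar in its slots and the bowl, the jar and the ring cutter where they stand.

Things in the scene. Friction and masses are not known exactly. Their poses are not given: they have to be found in the camera images.
- leaf6: wooden gauge leaf: pale flat blade 6 mm thick, 84 mm long, 24 mm wide, and behind it a darker block handle 36 mm long, 22 mm wide, 48 mm high, undersides flush. Whole leaf 120 mm long. Origin: middle of the underside; x towards the blade's nose (nose at x = +60 mm, handle centre at x = -42 mm), z up. May be absent.
- leaf10: wooden gauge leaf: pale flat blade 10 mm thick, 84 mm long, 28 mm wide, and behind it a darker block handle 36 mm long, 22 mm wide, 48 mm high, undersides flush. Whole leaf 120 mm long. Origin: middle of the underside; x towards the blade's nose (nose at x = +60 mm, handle centre at x = -42 mm), z up. May be absent.
- leaf14: wooden gauge leaf: pale flat blade 14 mm thick, 84 mm long, 32 mm wide, and behind it a darker block handle 36 mm long, 22 mm wide, 48 mm high, undersides flush. Whole leaf 120 mm long. Origin: middle of the underside; x towards the blade's nose (nose at x = +60 mm, handle centre at x = -42 mm), z up.
- leaf18: wooden gauge leaf: pale flat blade 18 mm thick, 84 mm long, 36 mm wide, and behind it a darker block handle 36 mm long, 22 mm wide, 48 mm high, undersides flush. Whole leaf 120 mm long. Origin: middle of the underside; x towards the blade's nose (nose at x = +60 mm, handle centre at x = -42 mm), z up.
- leaf22: wooden gauge leaf: pale flat blade 22 mm thick, 84 mm long, 40 mm wide, and behind it a darker block handle 36 mm long, 22 mm wide, 48 mm high, undersides flush. Whole leaf 120 mm long. Origin: middle of the underside; x towards the blade's nose (nose at x = +60 mm, handle centre at x = -42 mm), z up.
- leaf26: wooden gauge leaf: pale flat blade 26 mm thick, 84 mm long, 44 mm wide, and behind it a darker block handle 36 mm long, 22 mm wide, 48 mm high, undersides flush. Whole leaf 120 mm long. Origin: middle of the underside; x towards the blade's nose (nose at x = +60 mm, handle centre at x = -42 mm), z up. May be absent.
- leveller: dough leveller, fixed: aluminium bed 230 mm long (x -130 to +100 mm), 120 mm wide, top 20 mm above the table; two white slotted cheeks (x -5 to +65 mm), 84 mm apart, 90 mm high above the table, carry a cross bar, its middle at x = +30 mm. Origin on the table; x is the way leaves are pushed, from the open end facing the robot to the bar.
- bed_mid (a point): point of the leveller on the bed's top surface, straight below the middle of the cross bar; axes as the leveller's.
- bar_p: one of three cross bars: one is fitted, the others absent; its letter says nothing of its height. Steel, 0.9 kg, loose in the cheeks' slots (1 mm play), 20 mm thick (x = -10 to +10 mm), top 68 mm above the bed. The gap below it is unknown, 11 to 21 mm, and differs by 2 mm or more from every leaf. Origin on the bed straight below the bar's middle, axes as the leveller's.
- bar_q: one of three cross bars: one is fitted, the others absent; its letter says nothing of its height. Steel, 0.9 kg, loose in the cheeks' slots (1 mm play), 20 mm thick (x = -10 to +10 mm), top 68 mm above the bed. The gap below it is unknown, 11 to 21 mm, and differs by 2 mm or more from every leaf. Origin on the bed straight below the bar's middle, axes as the leveller's.
- bar_r: one of three cross bars: one is fitted, the others absent; its letter says nothing of its height. Steel, 0.9 kg, loose in the cheeks' slots (1 mm play), 20 mm thick (x = -10 to +10 mm), top 68 mm above the bed. The gap below it is unknown, 11 to 21 mm, and differs by 2 mm or more from every leaf. Origin on the bed straight below the bar's middle, axes as the leveller's.
- unit: fixed grey drawer unit, 190 mm deep (x), 310 mm wide (y), 90 mm high. Origin on the table at the middle of its front opening; x points into the unit, away from the robot.
- drawer (a joint): opening of the unit's only drawer, m: 0 shut, 0.16 fully out (towards the robot, the unit's -x). Starts nearly fully out; it moves with about 2.5 N and has no catch.
- drawer_floor (a point): point on the drawer's inner floor (12 mm above the table), at the middle; moves with the drawer; x as the unit's. Inside 146 mm long (x) and 274 mm wide (y); sides and back 20 mm high above the floor. Closed drawer has 70 mm of room above this floor; leaves must lie within the drawer's length to let it shut.
- drawer_front (a point): middle of the top edge of the drawer's front panel, on its outer face, 78 mm above the table; the panel is 306 mm wide and 14 mm thick; a 120 mm bar grip stands 12 mm out from it 55 mm above the table.
- bowl: steel bowl, 150 mm across, bystander. Origin under its centre.
- jar: glass jar, 70 mm across, 110 mm high, bystander. Origin under its centre.
- cutter: steel ring cutter, 64 mm across, 35 mm high, bystander behind the leveller. Origin under its centre.
Things that resemble listed ones, but are neither listed nor needed, are in the scene too. Leave any pink or purple look-alike of the bar_p alone.

How it is judged (in metres and radians):
On the way, in this order (a step that is already met when the one before it is completed fails the run):
1. the 6 mm leaf, if there is one, is slid under the bar until its nose stands out beyond (((x of leaf6 in the frame of bar_p between -0.04 and 0.06 m and y of leaf6 in the frame of bar_p between -0.035 and 0.035 m and z of leaf6 in the frame of bar_p between -0.01 and 0.01 m and angle between the x axis of leaf6 and the x axis of bar_p, either way round below 0.35 rad) or (x of leaf6 in the frame of bar_q between -0.04 and 0.06 m and y of leaf6 in the frame of bar_q between -0.035 and 0.035 m and z of leaf6 in the frame of bar_q between -0.01 and 0.01 m and angle between the x axis of leaf6 and the x axis of bar_q, either way round below 0.35 rad) or (x of leaf6 in the frame of bar_r between -0.04 and 0.06 m and y of leaf6 in the frame of bar_r between -0.035 and 0.035 m and z of leaf6 in the frame of bar_r between -0.01 and 0.01 m and angle between the x axis of leaf6 and the x axis of bar_r, either way round below 0.35 rad))), for 0.1 s.
2. the 10 mm leaf, if there is one, is slid under the bar until its nose stands out beyond (((x of leaf10 in the frame of bar_p between -0.04 and 0.06 m and y of leaf10 in the frame of bar_p between -0.035 and 0.035 m and z of leaf10 in the frame of bar_p between -0.01 and 0.01 m and angle between the x axis of leaf10 and the x axis of bar_p, either way round below 0.35 rad) or (x of leaf10 in the frame of bar_q between -0.04 and 0.06 m and y of leaf10 in the frame of bar_q between -0.035 and 0.035 m and z of leaf10 in the frame of bar_q between -0.01 and 0.01 m and angle between the x axis of leaf10 and the x axis of bar_q, either way round below 0.35 rad) or (x of leaf10 in the frame of bar_r between -0.04 and 0.06 m and y of leaf10 in the frame of bar_r between -0.035 and 0.035 m and z of leaf10 in the frame of bar_r between -0.01 and 0.01 m and angle between the x axis of leaf10 and the x axis of bar_r, either way round below 0.35 rad))), for 0.1 s.
3. the 14 mm leaf is tried: slid through under the bar, or, if it is too thick, pressed with its nose on the bar (((x of leaf14 in the frame of bar_p between -0.04 and 0.06 m and y of leaf14 in the frame of bar_p between -0.035 and 0.035 m and z of leaf14 in the frame of bar_p between -0.01 and 0.01 m and angle between the x axis of leaf14 and the x axis of bar_p, either way round below 0.35 rad) or (x of leaf14 in the frame of bar_q between -0.04 and 0.06 m and y of leaf14 in the frame of bar_q between -0.035 and 0.035 m and z of leaf14 in the frame of bar_q between -0.01 and 0.01 m and angle between the x axis of leaf14 and the x axis of bar_q, either way round below 0.35 rad) or (contact force between leaf14 and bar_r above 1 N and z of leaf14 in the frame of bar_r between -0.01 and 0.01 m and x of leaf14 in the frame of bar_r below -0.055 m and angle between the x axis of leaf14 and the x axis of bar_r, either way round below 0.35 rad))), for 0.02 s.
4. if the 14 mm leaf went through, the 18 mm leaf is tried in the same way (((x of leaf18 in the frame of bar_q between -0.04 and 0.06 m and y of leaf18 in the frame of bar_q between -0.035 and 0.035 m and z of leaf18 in the frame of bar_q between -0.01 and 0.01 m and angle between the x axis of leaf18 and the x axis of bar_q, either way round below 0.35 rad) or (contact force between leaf18 and bar_p above 1 N and z of leaf18 in the frame of bar_p between -0.01 and 0.01 m and x of leaf18 in the frame of bar_p below -0.055 m and angle between the x axis of leaf18 and the x axis of bar_p, either way round below 0.35 rad))), for 0.02 s.
5. if the 18 mm leaf went through, the 22 mm leaf is tried in the same way (it binds) (contact force between leaf22 and bar_q above 1 N and z of leaf22 in the frame of bar_q between -0.01 and 0.01 m and x of leaf22 in the frame of bar_q below -0.055 m and angle between the x axis of leaf22 and the x axis of bar_q, either way round below 0.35 rad), for 0.02 s.
At the end, for the whole second after the job is handed in: The thinnest leaf that is too thick for the gap lies flat on the bed, centred in the lane within 30 mm, straight within 0.3 rad, its nose within 20 mm of the bar's near face; all other leaves present lie in the drawer, which is shut to within 8 mm; all are at rest (x of leaf6 in the frame of drawer_floor between -0.085 and 0.085 m and y of leaf6 in the frame of drawer_floor between -0.15 and 0.15 m and z of leaf6 in the frame of drawer_floor between -0.01 and 0.05 m and x of leaf10 in the frame of drawer_floor between -0.085 and 0.085 m and y of leaf10 in the frame of drawer_floor between -0.15 and 0.15 m and z of leaf10 in the frame of drawer_floor between -0.01 and 0.05 m and x of leaf26 in the frame of drawer_floor between -0.085 and 0.085 m and y of leaf26 in the frame of drawer_floor between -0.15 and 0.15 m and z of leaf26 in the frame of drawer_floor between -0.01 and 0.05 m and ((x of leaf14 in the frame of drawer_floor between -0.085 and 0.085 m and y of leaf14 in the frame of drawer_floor between -0.15 and 0.15 m and z of leaf14 in the frame of drawer_floor between -0.01 and 0.05 m) or (x of leaf14 in the frame of bed_mid between -0.09 and -0.06 m and y of leaf14 in the frame of bed_mid between -0.03 and 0.03 m and z of leaf14 in the frame of bed_mid between -0.006 and 0.006 m and angle between the x axis of leaf14 and the x axis of bed_mid, either way round below 0.3 rad)) and ((x of leaf18 in the frame of drawer_floor between -0.085 and 0.085 m and y of leaf18 in the frame of drawer_floor between -0.15 and 0.15 m and z of leaf18 in the frame of drawer_floor between -0.01 and 0.05 m) or (x of leaf18 in the frame of bed_mid between -0.09 and -0.06 m and y of leaf18 in the frame of bed_mid between -0.03 and 0.03 m and z of leaf18 in the frame of bed_mid between -0.006 and 0.006 m and angle between the x axis of leaf18 and the x axis of bed_mid, either way round below 0.3 rad)) and ((x of leaf22 in the frame of drawer_floor between -0.085 and 0.085 m and y of leaf22 in the frame of drawer_floor between -0.15 and 0.15 m and z of leaf22 in the frame of drawer_floor between -0.01 and 0.05 m) or (x of leaf22 in the frame of bed_mid between -0.09 and -0.06 m and y of leaf22 in the frame of bed_mid between -0.03 and 0.03 m and z of leaf22 in the frame of bed_mid between -0.006 and 0.006 m and angle between the x axis of leaf22 and the x axis of bed_mid, either way round below 0.3 rad)) and x of leaf14 in the frame of bar_r between -0.09 and -0.06 m and y of leaf14 in the frame of bar_r between -0.03 and 0.03 m and z of leaf14 in the frame of bar_r between -0.006 and 0.006 m and angle between the x axis of leaf14 and the x axis of bar_r, either way round below 0.3 rad and horizontal distance between each of leaf18, leaf22 and bar_r above 0.15 m and x of leaf18 in the frame of bar_p between -0.09 and -0.06 m and y of leaf18 in the frame of bar_p between -0.03 and 0.03 m and z of leaf18 in the frame of bar_p between -0.006 and 0.006 m and angle between the x axis of leaf18 and the x axis of bar_p, either way round below 0.3 rad and horizontal distance between each of leaf14, leaf22 and bar_p above 0.15 m and x of leaf22 in the frame of bar_q between -0.09 and -0.06 m and y of leaf22 in the frame of bar_q between -0.03 and 0.03 m and z of leaf22 in the frame of bar_q between -0.006 and 0.006 m and angle between the x axis of leaf22 and the x axis of bar_q, either way round below 0.3 rad and horizontal distance between each of leaf14, leaf18 and bar_q above 0.15 m and value of joint drawer below 0.008 m and linear speed of each of leaf6, leaf10, leaf14, leaf18, leaf22, leaf26 below 0.02 m/s); the robot touches nothing.
It fails at once if a leaf thicker than the first one that binds is pressed on the bar (contact force between any of leaf18, leaf22, leaf26 and bar_r above 3 N or contact force between any of leaf22, leaf26 and bar_p above 3 N or contact force between leaf26 and bar_q above 3 N).
It fails at once if a leaf is forced: more than 60 N on the bar (contact force between any of leaf6, leaf10, leaf14 and bar_r above 60 N or contact force between any of leaf6, leaf10, leaf14, leaf18 and bar_p above 60 N or contact force between any of leaf6, leaf10, leaf14, leaf18, leaf22 and bar_q above 60 N).
It fails at once if the bar is shifted by more than 10 mm (distance of any of bar_r, bar_p, bar_q from where it was at the start of the episode above 0.01 m).
It fails at once if the bowl, jar or ring cutter is shifted by more than 50 mm (distance of any of bowl, jar, cutter from where it was at the start of the episode above 0.05 m).
Of leaf6, leaf10, leaf26 only 2 to 3 are there at a start; the rules pass over those that are not, and their reading is None.
Of bar_p, bar_q, bar_r only 1 to 1 are there at a start; the rules pass over those that are not, and their reading is None.
At some moment in a run one of leaf14, leaf18, leaf22 may be knocked a few centimetres aside while the robot is not near it.
Once in a run the grip may slacken for a moment while it holds something.
It also fails if it takes over 210 s, if anything falls off the work surface, if the arm or the gripper's body presses on something with over 40 N, if the wrist force passes 120 N, or if a joint passes its speed limit or range.

## Working session

There is one attempt and no reset: what is moved stays moved. The work goes in short steps, Python scripts to look and compute and a tool call to move; the robot and the scene stay as the last step left them, time stands still between calls to the robot, and variables do not carry over. Pictures are saved under pics/ and viewed, and the job is handed in when it is done.

Besides the shell and the picture viewer there is one more tool, called after "Request:" as name([rows], argument=value, ...), one row to a line, values as JSON. carry_out: Moves the arm, as the interface text tells. Its arguments: {"type":"object","properties":{"targets":{"type":"array","items":{"type":"array"}},"jaw":{"type":"number"},"squeeze":{"type":"number"}},"required":["targets"]}

```bash
ls; mkdir -p pics
python3 - <<'E'
from cell import env
import cv2
o=env.get_obs()
print({k:o[k] for k in ('time_s','tool_pos','tool_rot','grip_width','force')})
for n in ('scene','top','wrist'):
    im=env.read_camera(n); cv2.imwrite(f'pics/{n}0.png',im[:,:,::-1])
    print(n,env.get_calibration(n))
E
```

```text
pics
{'time_s': 0.0, 'tool_pos': array([ 0.20288785, -0.61695479,  0.22146789]), 'tool_rot': array([-90.00596323,   0.10693437, -71.79131747]), 'grip_width': 0.0870073422715583, 'force': array([-0.96598012, -0.05667122, -0.28778588])}
scene {'fx': 416.6313607893843, 'fy': 416.6313607893843, 'cx': 261.9670277073538, 'cy': 188.783664068075, 'D': array([-0.06074892,  0.        ,  0.        ,  0.        ,  0.        ]), 'R': array([[ 0.13764467,  0.99047832, -0.00257571],
       [ 0.77583948, -0.10943261, -0.62136752],
       [-0.61573293,  0.08352959, -0.78351501]]), 't': array([-0.01031118, -0.42758697,  1.58029236])}
top {'fx': 419.52130007609657, 'fy': 419.52130007609657, 'cx': 250.73679684813658, 'cy': 193.4357073472553, 'D': array([-0.11904896,  0.        ,  0.        ,  0.        ,  0.        ]), 'R': array([[-0.01309711, -0.99983696, -0.01243076],
       [-0.98391748,  0.01510141, -0.17798407],
       [ 0.17814278,  0.00989976, -0.98395485]]), 't': array([-0.05208761,  0.56879181,  1.17787518])}
wrist {'fx': 322.7156325647371, 'fy': 322.7156325647371, 'cx': 258.7081488967819, 'cy': 190.43643122945826, 'D': array([-0.08242003,  0.        ,  0.        ,  0.        ,  0.        ]), 'hand_eye': array([[ 9.99999163e-01, -5.61374733e-04,  1.16589044e-03,
         5.20861688e-04],
       [-1.27920144e-03, -2.92981488e-01,  9.56117258e-01,
        -1.62247499e-01],
       [-1.95155756e-04, -9.56117949e-01, -2.92981961e-01,
         8.05895422e-02],
       [ 0.00000000e+00,  0.00000000e+00,  0.00000000e+00,
         1.00000000e+00]])}
```

View pics/scene0.png

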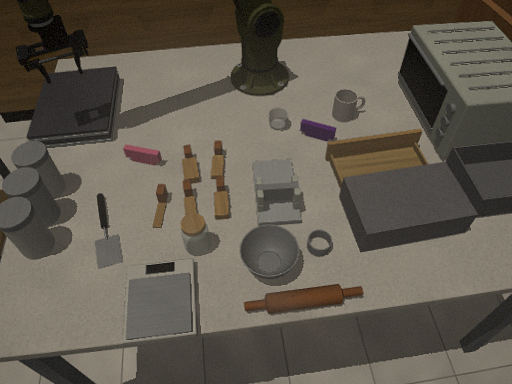

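View pics/top0.png

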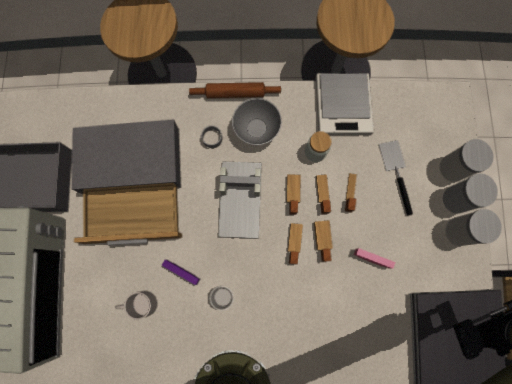

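View pics/wrist0.png

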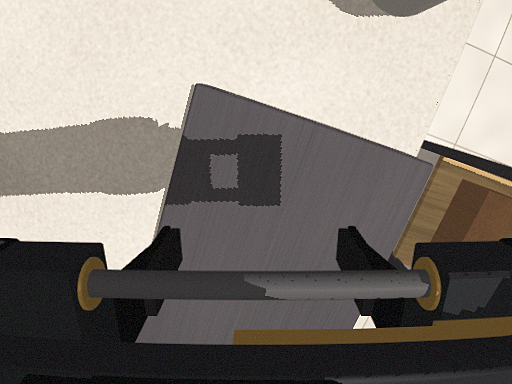

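```bash
cat > h.py <<'E'
from cell import env
import numpy as np, cv2
from scipy.spatial.transform import Rotation as Ro
def cal(n):
    c=env.get_calibration(n); K=np.array([[c['fx'],0,c['cx']],[0,c['fy'],c['cy']],[0,0,1.]])
    if n=='wrist':
        o=env.get_obs(); H=np.eye(4); H[:3,:3]=Ro.from_euler('xyz',o['tool_rot'],degrees=True).as_matrix(); H[:3,3]=o['tool_pos']
        T=np.linalg.inv(H@c['hand_eye']); return K,c['D'],T[:3,:3],T[:3,3]
    return K,c['D'],np.array(c['R']),np.array(c['t'])
def p2w(C,uv,z):
    K,D,R,t=C
    uv=np.atleast_2d(np.asarray(uv,float))
    n=cv2.undistortPoints(uv.reshape(-1,1,2),K,D).reshape(-1,2)
    d=np.c_[n,np.ones(len(n))]@R
    c=-R.T@t
    return c+d*((z-c[2])/d[:,2])[:,None]
def w2p(C,X):
    K,D,R,t=C
    return cv2.projectPoints(np.atleast_2d(X).astype(float),cv2.Rodrigues(R)[0],t,K,D)[0].reshape(-1,2)
def save(im,name,box=None,s=1):
    if box: im=im[box[1]:box[3],box[0]:box[2]]
    im=cv2.resize(im,None,fx=s,fy=s,interpolation=cv2.INTER_CUBIC)
    cv2.imwrite(f'pics/{name}.png',im[:,:,::-1])
E
python3 - <<'E'
from h import *
im=env.read_camera('top'); C=cal('top')
save(im,'leaves',(270,160,370,280),5)
for n in ['leaf6','leaf10','leaf14','leaf18','leaf22','leaf26','leveller','bar_p','unit','drawer_front','drawer_floor','bowl','jar','cutter']:
    for r in env.outline_of('top',n):
        m=r['mask'].astype(np.uint8); 
        if m.sum()<5: continue
        b=cv2.minAreaRect(cv2.findNonZero(m))
        print(n,round(r['p'],2),np.round(r['xy'],1),m.sum(),np.round(p2w(C,r['xy'],0.01)[0],3),'rect',np.round(b[0]),np.round(b[1],1),round(b[2]))
E
```

```text
leaf6 0.85 [293.9 241.7] 440 [ 0.428 -0.186  0.01 ] rect [294. 244.] [12.1 41. ] 4
leaf6 0.82 [348.4 194.1] 308 [ 0.569 -0.356  0.01 ] rect [351. 193.] [ 9.6 38.4] 6
leaf6 0.78 [292.6 192.5] 429 [ 0.576 -0.187  0.01 ] rect [293. 194.] [39. 12.] 90
leaf6 0.73 [322.9 240.7] 580 [ 0.429 -0.273  0.01 ] rect [323. 241.] [40.2 16.2] 84
leaf6 0.61 [323.4 191.1] 433 [ 0.579 -0.28   0.01 ] rect [323. 194.] [39.4 11.6] 83
leaf10 0.85 [293.9 241.7] 440 [ 0.428 -0.186  0.01 ] rect [294. 244.] [12.1 41. ] 4
leaf10 0.82 [348.4 194.1] 308 [ 0.569 -0.356  0.01 ] rect [351. 193.] [ 9.6 38.4] 6
leaf10 0.78 [292.6 192.5] 429 [ 0.576 -0.187  0.01 ] rect [293. 194.] [39. 12.] 90
leaf10 0.73 [322.9 240.7] 580 [ 0.429 -0.273  0.01 ] rect [323. 241.] [40.2 16.2] 84
leaf10 0.61 [323.4 191.1] 433 [ 0.579 -0.28   0.01 ] rect [323. 194.] [39.4 11.6] 83
leaf14 0.85 [293.9 241.7] 440 [ 0.428 -0.186  0.01 ] rect [294. 244.] [12.1 41. ] 4
leaf14 0.82 [348.4 194.1] 308 [ 0.569 -0.356  0.01 ] rect [351. 193.] [ 9.6 38.4] 6
leaf14 0.78 [292.6 192.5] 429 [ 0.576 -0.187  0.01 ] rect [293. 194.] [39. 12.] 90
leaf14 0.73 
[... 1566 characters left out ...]
58.] [43.1  8.7] 22
bar_p 0.77 [241.8 178.5] 339 [ 0.622 -0.033  0.01 ] rect [239. 181.] [39.2  9.5] 3
unit 0.9 [127.7 181. ] 12172 [0.62 0.32 0.01] rect [126. 183.] [121.4 111.8] 86
drawer_front 0.9 [130.9 213.2] 5473 [0.52  0.306 0.01 ] rect [126. 214.] [ 58.7 108.1] 85
drawer_floor 0.98 [129.9 212.7] 5578 [0.521 0.309 0.01 ] rect [127. 214.] [ 59.7 107.1] 85
drawer_floor 0.64 [315.2 145.8] 604 [ 0.722 -0.261  0.01 ] rect [318. 147.] [22.8 31.8] 27
bowl 0.64 [259.8 121.2] 1845 [ 0.805 -0.091  0.01 ] rect [256. 122.] [45. 49.] 90
jar 0.57 [317.3 143.9] 550 [ 0.728 -0.268  0.01 ] rect [318. 146.] [21.9 30. ] 27
cutter 0.75 [210.5 126.8] 159 [0.789 0.064 0.01 ] rect [211. 136.] [21.7 19.3] 67
```

View pics/leaves.png

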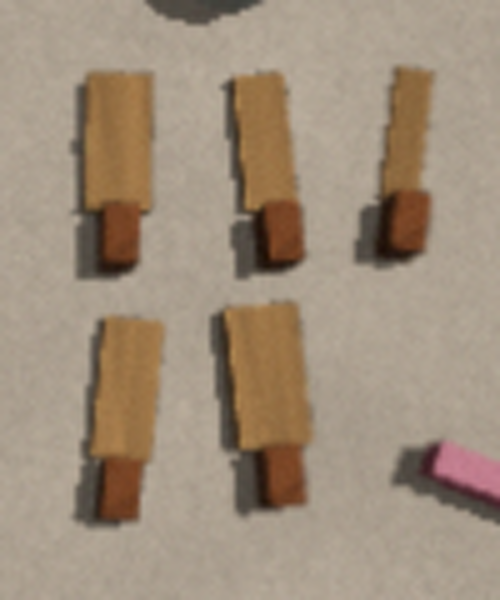

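```bash
cat >> h.py <<'E'
from scipy.optimize import minimize
TW={6:24,10:28,14:32,18:36,22:40,26:44}
def box(x0,x1,w,h):
    return np.array([[x,y,z] for x in(x0,x1) for y in(-w/2,w/2) for z in(0,h)])/1000
def rend(C,T,x,y,yaw,z0=0.,shape=(384,512),ss=4):
    m=np.zeros((shape[0]*ss,shape[1]*ss),np.uint8)
    R=Ro.from_euler('z',yaw).as_matrix()
    for B in (box(-24,60,TW[T],T),box(-60,-24,22,48)):
        p=w2p(C,B@R.T+[x,y,z0]); hull=cv2.convexHull(((p+.5)*ss*16).astype(np.int32))
        cv2.fillConvexPoly(m,hull,1,shift=4)
    return cv2.resize(m.astype(np.float32),(shape[1],shape[0]),interpolation=cv2.INTER_AREA)
def fit(C,mask,T,x,y,yaw,z0=0.):
    mf=mask.astype(np.float32)
    f=lambda v: np.abs(rend(C,T,v[0]/1000,v[1]/1000,np.radians(v[2]),z0)-mf).sum()
    s=np.array([[x*1000,y*1000,np.degrees(yaw)]]*4)+np.array([[0,0,0],[12,0,0],[0,12,0],[0,0,8.]])
    r=minimize(f,s[0],method='Nelder-Mead',options=dict(initial_simplex=s,xatol=.2,fatol=.3,maxfev=120))
    return r.x,r.fun
E
python3 - <<'E'
from h import *
im=env.read_camera('top'); C=cal('top')
for i,r in enumerate(env.outline_of('top','leaf14')):
    x,y,_=p2w(C,r['xy'],0.01)[0]
    print(i,np.round(r['xy']))
    for T in TW:
        v,f=fit(C,r['mask'],T,x,y,0); print('   ',T,np.round(v,1),round(f,1))
save(im,'lev',(200,110,290,260),4)
save(im,'drw',(60,110,200,260),4)
im=env.read_camera('scene'); save(im,'lev_s',(230,130,360,260),5)
for cam in('top','scene'):
  for r in env.outline_of(cam,'leveller'): print(cam,r['p'],r['xy'],r['mask'].sum())
E
```

```text
0 [323. 191.]
    6 [ 572.6 -278.6    2.8] 70.6
    10 [ 571.9 -279.3    2.8] 42.9
    14 [ 571.9 -278.8    3.4] 52.5
    18 [ 571.2 -279.3    2.6] 95.6
    22 [ 572.1 -280.     1.5] 142.4
    26 [ 572.3 -280.9    0.6] 190.7
1 [323. 238.]
    6 [ 432.8 -272.2    6.1] 238.4
    10 [ 432.6 -273.9    4.5] 193.9
    14 [ 432.2 -274.3    3.6] 150.2
    18 [ 431.9 -275.     2.7] 107.9
    22 [ 431.4 -274.7    3.8] 72.1
    26 [ 431.1 -273.9    4.6] 53.9
2 [293. 241.]
    6 [ 424.1 -186.7   -7.3] 130.7
    10 [ 423.3 -186.9   -6.7] 91.3
    14 [ 422.9 -186.9   -7.1] 53.5
    18 [ 422.7 -186.4   -7. ] 36.2
    22 [ 422.2 -186.8   -7.9] 70.6
    26 [ 421.9 -187.6   -8.4] 114.2
3 [352. 193.]
    6 [ 577.4 -362.8  -11.5] 95.2
    10 [ 576.2 -363.5  -12.9] 136.2
    14 [ 577.6 -364.5  -10.8] 183.1
    18 [ 574.4 -365.   -15.4] 223.1
    22 [ 575.8 -367.1  -16.2] 271.0
    26 [ 573.2 -366.3  -17.6] 319.2
4 [293. 191.]
    6 [ 573.3 -185.6   -1.7] 135.9
    10 [ 573.3 -186.2   -1.9] 108.4
    14 [ 571.  -186.6   -3.1] 74.6
    18 [ 569.7 -187.    -3.6] 54.6
    22 [ 568.9 -185.9   -1.9] 72.9
    26 [ 568.7 -185.2   -1.3] 113.9
top 0.59 [238.5, 203.7] 2748
top 0.25 [325.3, 241.9] 556
scene 0.64 [273.1, 199.8] 2183
```

View pics/lev.png

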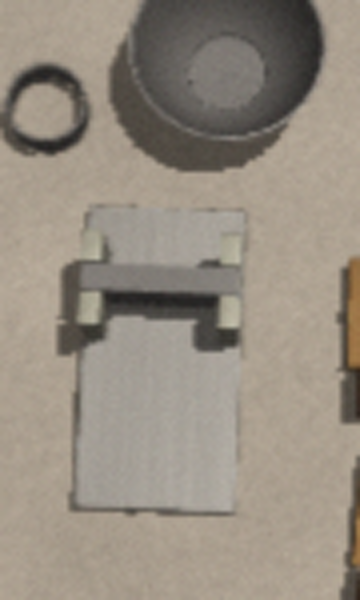

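View pics/drw.png

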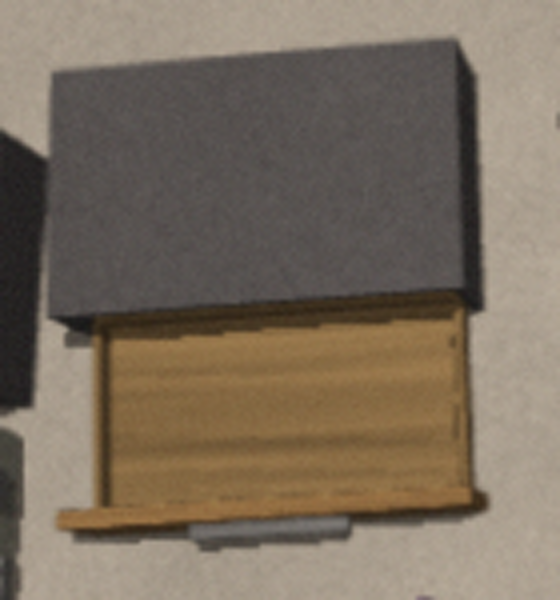

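View pics/lev_s.png

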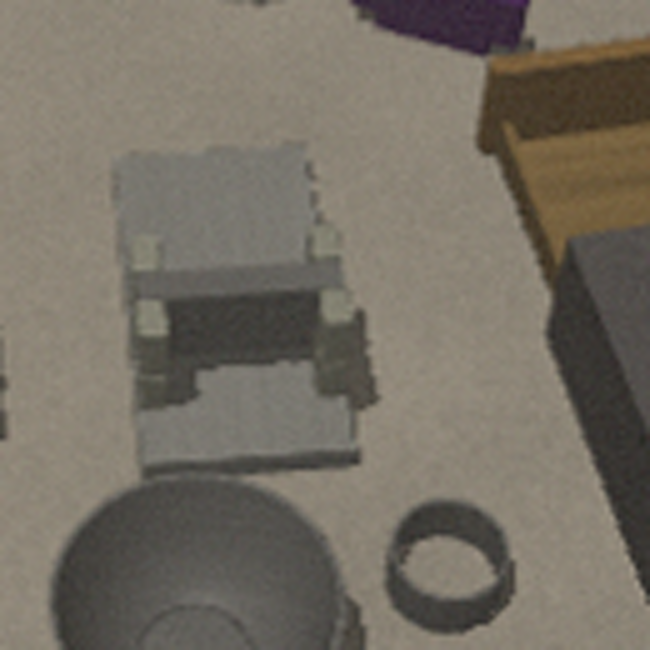

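Run:
```python
from h import *
C=cal('top')
o=np.array([200,110]); c=np.array([[75,507],[234,512],[245,212],[92,206]])/4+o
P=p2w(C,c,0.02); print('bed NL NR FR FL',np.round(P,4)[:,:2])
L=[np.linalg.norm(P[i]-P[(i+1)%4]) for i in range(4)]; print(np.round(L,4))
ax=(P[2]+P[3]-P[0]-P[1])/2; yaw=np.degrees(np.arctan2(ax[1],ax[0])); 
ay=(P[0]+P[3]-P[1]-P[2])/2; print('yaw',yaw,np.degrees(np.arctan2(-ay[0],ay[1])))
cen=P.mean(0); print('bed centre',cen,'origin=centre+15mm back => bar', cen)
# bar top z .088
b=p2w(C,np.array([[80,267],[242,267],[242,293],[80,291]])/4+o,0.088);print('bar top',np.round(b[:,:2],4))
# unit
o=np.array([60,110])
u=p2w(C,np.array([[50,72],[456,38],[464,288],[50,320]])/4+o,0.09);print('unit top BL BR FR FL',np.round(u[:,:2],4))
d=p2w(C,np.array([[57,513],[486,488],[486,498],[57,527]])/4+o,0.078);print('front panel top',np.round(d[:,:2],4))
f=p2w(C,np.array([[108,505],[460,487],[460,318],[108,335]])/4+o,0.012);print('floor FL FR',np.round(f[:,:2],4))
g=p2w(C,np.array([[190,530],[352,518]])/4+o,0.055);print('grip',np.round(g[:,:2],4))
```

```text
bed NL NR FR FL [[ 0.4449  0.0364]
 [ 0.4396 -0.081 ]
 [ 0.6672 -0.0931]
 [ 0.6739  0.0235]]
[0.1175 0.2279 0.1168 0.2293]
yaw -3.1370678276636736 -2.915144604530513
bed centre [ 0.55639607 -0.0285549   0.02      ] origin=centre+15mm back => bar [ 0.55639607 -0.0285549   0.02      ]
bar top [[ 0.6111  0.0268]
 [ 0.6093 -0.0891]
 [ 0.5903 -0.0888]
 [ 0.5936  0.0268]]
unit top BL BR FR FL [[0.7694 0.4736]
 [0.7866 0.1635]
 [0.5975 0.1531]
 [0.5791 0.4596]]
front panel top [[0.4393 0.4513]
 [0.455  0.1372]
 [0.4479 0.1371]
 [0.4292 0.4508]]
floor FL FR [[0.4503 0.4401]
 [0.4619 0.1685]
 [0.5907 0.1708]
 [0.5818 0.4471]]
grip [[0.4283 0.3593]
 [0.4363 0.239 ]]
```

```bash
cat >> h.py <<'E'
def plan(x,y,z,yawtool=None):
    """turn about tool y (deg), then shift in turned tool axes (mm)"""
    o=env.get_obs(); R=Ro.from_euler('xyz',o['tool_rot'],degrees=True); 
    cy=o['tool_rot'][2]
    if yawtool is None: yawtool=cy
    R2=Ro.from_euler('xyz',[-90,0,yawtool],degrees=True)
    rv=(R.inv()*R2).as_rotvec(degrees=True)
    d=R2.inv().apply(np.array([x,y,z])-o['tool_pos'])*1000
    print('t',round(o['time_s'],2),'at',np.round(o['tool_pos'],4),np.round(o['tool_rot'],2),'w',round(o['grip_width'],4),'F',np.round(o['force'],1))
    print('turn',np.round(rv,2),'shift',np.round(d,1))
E
python3 - <<'E'
from h import *
C=cal('top')
h=p2w(C,[[351.8,204.4]],.048)[0]; n=p2w(C,[[352.8,174]],.006)[0]
print(h,n,np.linalg.norm((n-h)[:2]),np.degrees(np.arctan2(n[1]-h[1],n[0]-h[0])))
plan(h[0],h[1],0.2,-94)
E
```

```text
[ 0.53125551 -0.3561253   0.048     ] [ 0.63201658 -0.37443989  0.006     ] 0.10241200308474507 -10.301759838487753
t 1.15 at [ 0.2031 -0.6175  0.2226] [-9.000e+01 -1.000e-02 -7.179e+01] w 0.0872 F [ 0.3 -0.1 -0.1]
turn [0.000e+00 2.221e+01 1.000e-02] shift [-283.6   22.6  309.1]
```

Request:
carry_out([
  [[0, 0, 0], [0, 7, 0]],
  [[0, 0, 0], [0, 7, 0]],
  [[0, 0, 0], [0, 7, 0]],
  [[0, 0, 0], [0, 7, 0]],
], jaw=0.6, squeeze=20)

```text
time_s: 1.55
tool_pos: [0.2031, -0.6175, 0.2226]
tool_rot: [-90.0, -0.0, -100.1]
force: [0.6, -0.4, 0.7]
grip_width: 0.0626
```

Run:
```python
from h import *
plan(.531,-.356,.2,-100)
```

```text
t 1.55 at [ 0.2031 -0.6175  0.2226] [ -90.     -0.   -100.08] w 0.0626 F [ 0.6 -0.4  0.7]
turn [-0.   -0.08  0.  ] shift [-314.4   22.6  277.5]
```

Request:
carry_out([
  [[-31, 2, 28], [0, 0, 0]],
  [[-31, 2, 28], [0, 0, 0]],
  [[-31, 2, 28], [0, 0, 0]],
  [[-31, 2, 28], [0, 0, 0]],
  [[-31, 2, 28], [0, 0, 0]],
  [[-31, 2, 28], [0, 0, 0]],
  [[-31, 2, 28], [0, 0, 0]],
  [[-31, 2, 28], [0, 0, 0]],
  [[-31, 2, 28], [0, 0, 0]],
  [[-35, 5, 26], [0, 0, 0]],
  [[0, 0, 0], [0, 0, 0]],
])

```text
time_s: 2.65
tool_pos: [0.5362, -0.3469, 0.1988]
tool_rot: [-89.9, 0.3, -99.1]
force: [0.9, 0.2, 0.4]
grip_width: 0.0525
```

Run:
```python
from h import *
C=cal('wrist'); im=env.read_camera('wrist'); save(im,'w1')
for r in env.outline_of('wrist','leaf6'):
    print(r['p'],r['xy'],r['mask'].sum())
    for T in TW:
        x,y,_=p2w(C,r['xy'],0.01)[0]
        v,f=fit(C,r['mask'],T,x,y,-.17); print('   ',T,np.round(v,1),round(f,1))
plan(.531,-.356,.2,-100)
```

```text
0.88 [218.6, 244.7] 1918
    6 [ 430.1 -282.5   -2.8] 1284.2
    10 [ 430.  -281.9   -2.1] 1377.6
    14 [ 430.4 -281.    -0.8] 1526.4
    18 [ 430.2 -279.1    1.5] 1709.6
    22 [ 430.2 -276.8    4.1] 1846.1
    26 [ 429.8 -276.     3.7] 2026.7
0.86 [269.9, 130.9] 2653
    6 [ 576.7 -366.1  -10.2] 103.8
    10 [ 576.2 -365.8   -9.9] 410.6
    14 [ 576.4 -365.2   -9.1] 744.0
    18 [ 575.6 -364.8   -8.7] 1108.9
    22 [ 575.9 -365.    -8.7] 1478.8
    26 [ 575.9 -364.9   -9.1] 1871.8
0.83 [195.0, 146.9] 3523
    6 [ 572.8 -281.8    2.4] 717.5
    10 [ 572.6 -281.6    3. ] 369.6
    14 [ 572.4 -281.4    3.3] 182.1
    18 [ 572.4 -282.7    1.7] 548.2
    22 [ 5.721e+02 -2.842e+02 -5.000e-01] 929.4
    26 [ 572.1 -285.8   -2.4] 1320.9
0.74 [146.0, 235.1] 610
    6 [ 437.6 -216.3   35. ] 2205.4
    10 [ 425.1 -193.    -6.8] 2332.6
    14 [ 426.1 -190.4   -8.6] 2488.6
    18 [ 425.  -186.1  -14.4] 2675.6
    22 [ 440.5 -164.5  -45.9] 2678.8
    26 [ 438.6 -166.7  -46.1] 2928.2
0.6 [113.3, 155.4] 4522
    6 [ 573.3 -190.9   -3.1] 1604.1
    10 [ 573.1 -192.    -4.2] 1226.9
    14 [ 572.9 -189.7   -1.5] 836.6
    18 [ 572.9 -189.6   -1.6] 438.2
    22 [ 572.9 -190.4   -2.4] 254.8
    26 [ 572.9 -192.    -4.2] 672.4
t 2.75 at [ 0.5314 -0.3537  0.1992] [-9.003e+01  2.000e-02 -9.959e+01] w 0.0523 F [-1.2  0.3  0.4]
turn [ 0.03  0.41 -0.02] shift [ 2.3 -0.8 -0. ]
```

View pics/w1.png

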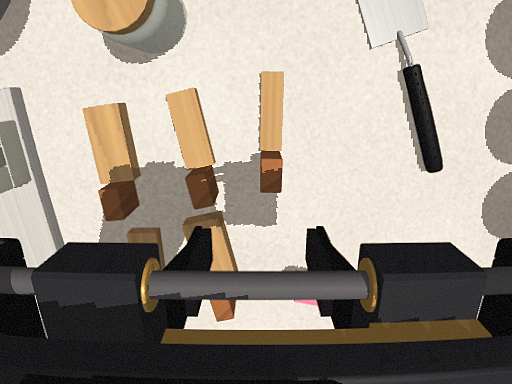

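```bash
cat >> h.py <<'E'
def look(T,cam='wrist',z0=0.,yaw0=0.,maxd=None,near=None,zz=0.01):
    C=cal(cam); im=env.read_camera(cam); out=[]
    for r in env.outline_of(cam,'leaf14'):
        x,y,_=p2w(C,r['xy'],z0+0.01)[0]
        if near is not None and np.hypot(x-near[0],y-near[1])>(maxd or .07): continue
        v,f=fit(C,r['mask'],T,x,y,yaw0,z0); out.append((f/r['mask'].sum(),v))
        print(cam,'leaf',T,'p',round(r['p'],2),'px',np.round(r['xy']),'pose',np.round(v,1),'res',round(f/r['mask'].sum(),3))
    if not out: print('none'); return None,im
    return min(out,key=lambda a:a[0])[1],im
def handle(v): a=np.radians(v[2]); return v[0]/1000-.042*np.cos(a),v[1]/1000-.042*np.sin(a)
E
python3 - <<'E'
from h import *
v,im=look(6,near=(.577,-.366),yaw0=-.17)
h=handle(v);print(h); plan(h[0],h[1],0.02,v[2]-90)
E
```

```text
wrist leaf 6 p 0.63 px [262. 127.] pose [ 577.1 -366.4  -10. ] res 0.032
(np.float64(0.535760971852244), np.float64(-0.3591174506847391))
t 2.85 at [ 0.5295 -0.3566  0.1996] [-9.003e+01 -6.000e-02 -9.988e+01] w 0.052 F [-0.3 -0.4  0. ]
turn [0.03 0.09 0.06] shift [  1.4 179.6   6.6]
```

Request:
carry_out([
  [[1.4, 30, 6.6], [0, 0, 0]],
  [[0, 40, 0], [0, 0, 0]],
  [[0, 40, 0], [0, 0, 0]],
  [[0, 30, 0], [0, 0, 0]],
  [[0, 20, 0], [0, 0, 0]],
  [[0, 15, 0], [0, 0, 0]],
  [[0, 9, 0], [0, 0, 0]],
  [[0, 0, 0], [0, 0, 0]],
  [[0, 0, 0], [0, 0, 0]],
])

```text
time_s: 3.75
tool_pos: [0.5372, -0.3586, 0.0166]
tool_rot: [-89.9, -0.0, -99.8]
force: [0.5, 1.1, 1.2]
grip_width: 0.0525
```

Request:
carry_out([
  [[0, 0, 0], [0, 0, 0]],
  [[0, 0, 0], [0, 0, 0]],
  [[0, 0, 0], [0, 0, 0]],
  [[0, 0, 0], [0, 0, 0]],
  [[0, 0, 0], [0, 0, 0]],
  [[0, 0, 0], [0, 0, 0]],
  [[0, 0, 0], [0, 0, 0]],
], jaw=0, squeeze=25)

```text
time_s: 4.45
tool_pos: [0.5368, -0.3579, 0.0158]
tool_rot: [-90.0, -0.0, -99.8]
force: [-0.9, -0.4, 1.7]
grip_width: 0.0217
```

Request:
carry_out([
  [[0, -20, 0], [0, 0, 0]],
  [[0, -40, 0], [0, 0, 0]],
  [[0, -40, 0], [0, 0, 0]],
  [[0, -20, 0], [0, 0, 0]],
  [[0, 0, 0], [0, -7, 0]],
  [[0, 0, 0], [0, 0, 0]],
  [[0, 0, 0], [0, 0, 0]],
])

```text
time_s: 5.15
tool_pos: [0.5361, -0.3575, 0.1346]
tool_rot: [-90.1, 0.0, -92.9]
force: [1.0, -0.4, -1.6]
grip_width: 0.0219
```

Run:
```python
from h import *
o=env.get_obs();z=o['tool_pos'][2]-.015
v,im=look(6,z0=z,yaw0=np.radians(o['tool_rot'][2]+90))
save(im,'w2')
# goal: leaf axis on bed line. bar at (.601,-.031) yaw -3
plan(0,0,0)
```

```text
wrist leaf 6 p 0.97 px [ 73. 153.] pose [ 567.2 -251.3  -10. ] res 1.132
wrist leaf 6 p 0.9 px [ 90. 251.] pose [ 349.1 -214.1   15.7] res 1.0
wrist leaf 6 p 0.89 px [170. 150.] pose [ 566.1 -311.7   -2.4] res 1.347
wrist leaf 6 p 0.79 px [175. 236.] pose [ 340.6 -280.    35. ] res 1.0
wrist leaf 6 p 0.65 px [258. 165.] pose [ 576.6 -360.3   -3.4] res 0.168
t 5.25 at [ 0.536  -0.3575  0.1343] [-9.01e+01  6.00e-02 -9.29e+01] w 0.0221 F [ 0.7 -0.4 -0.3]
turn [ 0.1   0.   -0.06] shift [-329.9  134.3 -553.4]
```

View pics/w2.png

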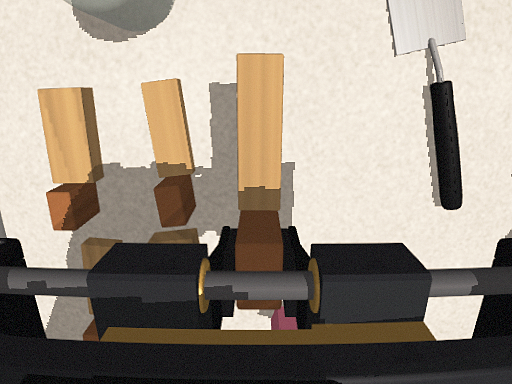

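```bash
cat >> h.py <<'E'
BAR=np.array([.601,-.031]); YL=-3.0
def bed(dx,dy=0.):
    a=np.radians(YL); return BAR+dx*np.array([np.cos(a),np.sin(a)])+dy*np.array([-np.sin(a),np.cos(a)])
E
python3 - <<'E'
from h import *
p=bed(-.162); print(p); plan(*p,0.12,-93)
E
```

```text
[ 0.43922202 -0.02252158]
t 5.25 at [ 0.536  -0.3575  0.1343] [-9.01e+01  6.00e-02 -9.29e+01] w 0.0221 F [ 0.7 -0.4 -0.3]
turn [ 0.1   0.1  -0.06] shift [-329.5   14.3 -114.2]
```

Request:
carry_out([
  [[-33, 0, -11.4], [0, 0, 0]],
  [[-33, 0, -11.4], [0, 0, 0]],
  [[-33, 0, -11.4], [0, 0, 0]],
  [[-33, 0, -11.4], [0, 0, 0]],
  [[-33, 0, -11.4], [0, 0, 0]],
  [[-33, 0, -11.4], [0, 0, 0]],
  [[-33, 0, -11.4], [0, 0, 0]],
  [[-33, 5, -11.4], [0, 0, 0]],
  [[-33, 5, -11.4], [0, 0, 0]],
  [[-32.5, 4, -11.6], [0, 0, 0]],
  [[0, 0, 0], [0, 0, 0]],
  [[0, 0, 0], [0, 0, 0]],
])

```text
time_s: 6.45
tool_pos: [0.4384, -0.0229, 0.1212]
tool_rot: [-90.0, -0.0, -92.7]
force: [-0.8, -0.1, -0.3]
grip_width: 0.0219
```

Run:
```python
from h import *
p=bed(-.162); plan(*p,0.037,-93)
im=env.read_camera('wrist'); save(im,'w3')
im=env.read_camera('top'); save(im,'t3',(200,110,330,290),4)
```

```text
t 6.45 at [ 0.4384 -0.0229  0.1212] [-9.002e+01 -4.000e-02 -9.274e+01] w 0.0219 F [-0.8 -0.1 -0.3]
turn [0.02 0.26 0.04] shift [-0.4 84.2  0.8]
```

View pics/w3.png

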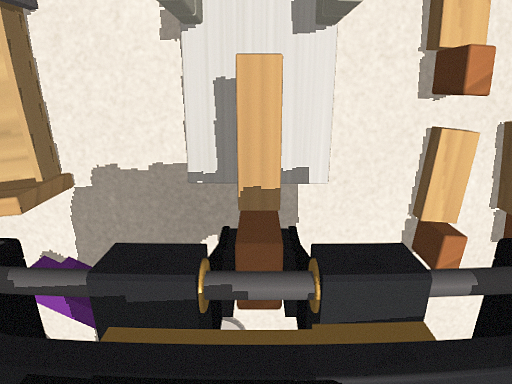

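View pics/t3.png

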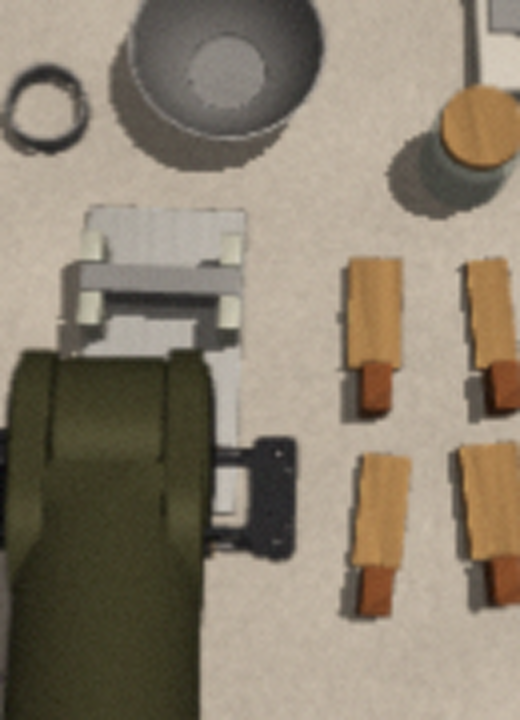

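Request:
carry_out([
  [[0, 25, 0], [0, 0, 0]],
  [[0, 25, 0], [0, 0, 0]],
  [[0, 15, 0], [0, 0, 0]],
  [[0, 10, 0], [0, 0, 0]],
  [[0, 6, 0], [0, 0, 0]],
  [[0, 2.5, 0], [0, 0, 0]],
  [[0, 0, 0], [0, 0, 0]],
  [[0, 0, 0], [0, 0, 0]],
])

```text
time_s: 7.35
tool_pos: [0.4393, -0.0233, 0.0387]
tool_rot: [-89.9, -0.0, -92.8]
force: [-0.3, -0.6, -0.9]
grip_width: 0.0218
```

Request:
carry_out([
  [[0, 0, 10], [0, 0, 0]],
  [[0, 0, 10], [0, 0, 0]],
  [[0, 0, 10], [0, 0, 0]],
  [[0, 0, 10], [0, 0, 0]],
  [[0, 0, 10], [0, 0, 0]],
  [[0, 0, 10], [0, 0, 0]],
  [[0, 0, 0], [0, 0, 0]],
])

```text
time_s: 8.05
tool_pos: [0.5002, -0.026, 0.0381]
tool_rot: [-89.9, 0.0, -92.8]
force: [0.3, 0.4, -0.6]
grip_width: 0.0222
```

Run:
```python
from h import *
plan(*bed(-.062),0.037,-93)
im=env.read_camera('wrist'); save(im,'w4')
```

```text
t 8.05 at [ 0.5002 -0.026   0.0381] [-8.995e+01  4.000e-02 -9.279e+01] w 0.0222 F [ 0.3  0.4 -0.6]
turn [-0.05  0.21 -0.04] shift [-0.3  1.1 38.9]
```

View pics/w4.png

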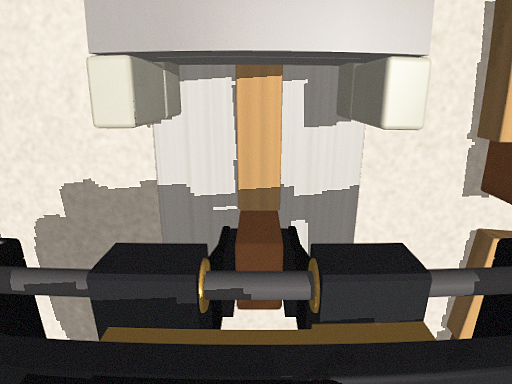

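Request:
carry_out([
  [[0, 0, 10], [0, 0, 0]],
  [[0, 0, 10], [0, 0, 0]],
  [[0, 0, 10], [0, 0, 0]],
  [[0, 0, 10], [0, 0, 0]],
  [[0, 0, 0], [0, 0, 0]],
  [[0, 0, 0], [0, 0, 0]],
  [[0, 0, 0], [0, 0, 0]],
  [[0, 0, 0], [0, 0, 0]],
])

```text
time_s: 8.9
tool_pos: [0.5381, -0.0281, 0.038]
tool_rot: [-90.0, -0.0, -92.8]
force: [0.3, 0.7, -0.9]
grip_width: 0.0215
```

Run:
```python
from h import *
plan(*bed(-.062),0.037,-93)
im=env.read_camera('scene'); save(im,'s5',(220,130,350,260),4)
```

```text
t 8.9 at [ 0.5381 -0.0281  0.038 ] [-9.003e+01 -2.000e-02 -9.279e+01] w 0.0215 F [ 0.3  0.7 -0.9]
turn [0.03 0.21 0.02] shift [-0.4  1.   1. ]
```

View pics/s5.png

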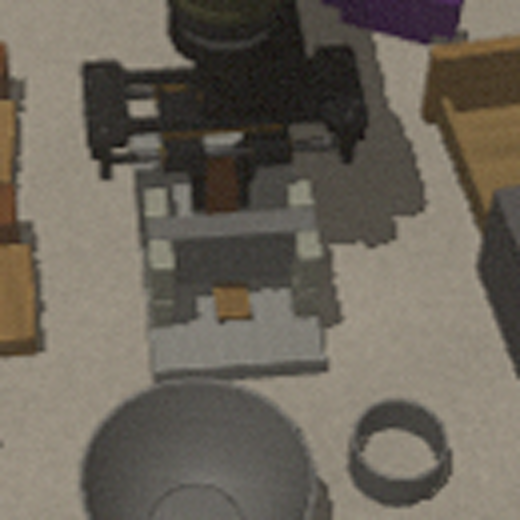

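Request:
carry_out([
  [[0, 0, -15], [0, 0, 0]],
  [[0, 0, -20], [0, 0, 0]],
  [[0, 0, -20], [0, 0, 0]],
  [[0, 0, -20], [0, 0, 0]],
  [[0, 0, -20], [0, 0, 0]],
  [[0, -25, 0], [0, 0, 0]],
  [[0, -40, 0], [0, 0, 0]],
  [[0, -37, 0], [0, -6, 0]],
  [[0, 0, 0], [0, 0, 0]],
])

```text
time_s: 9.85
tool_pos: [0.4473, -0.0236, 0.1453]
tool_rot: [-89.4, -0.2, -86.7]
force: [0.9, 1.0, -0.8]
grip_width: 0.0217
```

```bash
cat >> h.py <<'E'
YD=3.15; UO=np.array([.5883,.3064])
def dr(u,v):
    a=np.radians(YD); return UO+u*np.array([np.cos(a),np.sin(a)])+v*np.array([-np.sin(a),np.cos(a)])
E
python3 - <<'E'
from h import *
plan(*dr(-.11,.095),0.14,YD-90)
E
```

```text
t 9.85 at [ 0.4473 -0.0236  0.1453] [-89.43  -0.17 -86.69] w 0.0217 F [ 0.9  1.  -0.8]
turn [-0.57  0.16  0.17] shift [-416.7    5.3   48.9]
```

Request:
carry_out([
  [[-40, 0, 5], [0, 0, 0]],
  [[-40, 0, 5], [0, 0, 0]],
  [[-40, 0, 5], [0, 0, 0]],
  [[-40, 0, 5], [0, 0, 0]],
  [[-40, 0, 5], [0, 0, 0]],
  [[-40, 0, 5], [0, 0, 0]],
  [[-40, 0, 5], [0, 0, 0]],
  [[-40, 0, 5], [0, 0, 0]],
  [[-40, 0, 5], [0, 0, 0]],
  [[-40, 0, 4], [0, 0, 0]],
  [[-17, 0, 0], [0, 0, 0]],
  [[0, 0, 0], [0, 0, 0]],
])

```text
time_s: 11.05
tool_pos: [0.4669, 0.3991, 0.1391]
tool_rot: [-90.1, 0.1, -86.5]
force: [-0.1, 0.4, -1.5]
grip_width: 0.0217
```

Run:
```python
from h import *
import time
im=env.read_camera('wrist'); C=cal('wrist'); 
plan(*dr(-.11,.095),0.03,YD-90)
im=env.read_camera('wrist'); C=cal('wrist'); 
im=im.copy()
for u,v,z in [(-.15,-.153,.078),(-.15,.153,.078),(-.136,.137,.012),(.0,.137,.032),(0,-.155,.09),(0,.155,.09),(-.136,.137,.032)]:
    p=w2p(C,[*dr(u,v),z])[0]; print(u,v,z,np.round(p))
    cv2.circle(im,tuple(int(a) for a in p),4,(255,0,0),1)
save(im,'w6')
```

```text
t 11.1 at [0.4679 0.3966 0.139 ] [-9.011e+01 -2.000e-02 -8.665e+01] w 0.0219 F [-0.4 -0.4 -0.1]
turn [0.11 0.2  0.02] shift [  1.7 109.    5.3]
-0.15 -0.153 0.078 [553. 245.]
-0.15 0.153 0.078 [182. 250.]
-0.136 0.137 0.012 [213. 204.]
0.0 0.137 0.032 [204.  48.]
0 -0.155 0.09 [610.  58.]
0 0.155 0.09 [159.  37.]
-0.136 0.137 0.032 [210. 212.]
```

View pics/w6.png

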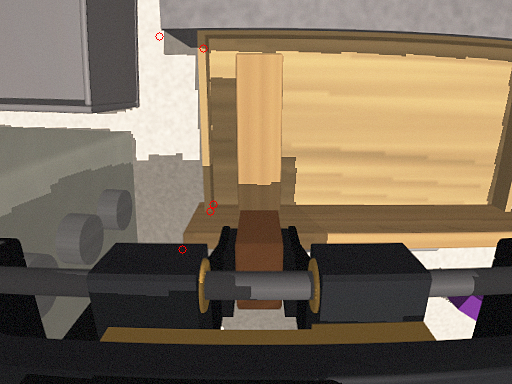

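Request:
carry_out([
  [[1.7, 0, 5], [0, 0, 0]],
  [[0, 30, 0], [0, 0, 0]],
  [[0, 30, 0], [0, 0, 0]],
  [[0, 20, 0], [0, 0, 0]],
  [[0, 14, 0], [0, 0, 0]],
  [[0, 8, 0], [0, 0, 0]],
  [[0, 5, 0], [0, 0, 0]],
  [[0, 2, 0], [0, 0, 0]],
  [[0, 0, 0], [0, 0, 0]],
  [[0, 0, 0], [0, 0, 0]],
])

```text
time_s: 12.15
tool_pos: [0.4747, 0.3947, 0.0318]
tool_rot: [-89.9, 0.0, -86.8]
force: [0.2, -0.2, -0.6]
grip_width: 0.0218
```

Run:
```python
from h import *
plan(*dr(-.11,.095),0.029,YD-90)
im=env.read_camera('wrist'); save(im,'w7')
```

```text
t 12.15 at [0.4747 0.3947 0.0318] [-8.993e+01  4.000e-02 -8.678e+01] w 0.0218 F [ 0.2 -0.2 -0.6]
turn [-0.07  0.07 -0.04] shift [-0.5  2.8 -1.5]
```

View pics/w7.png

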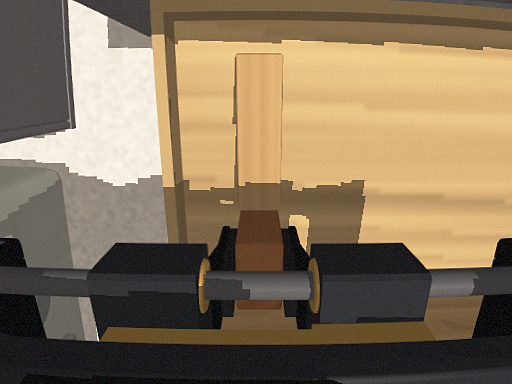

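Lower the last 3 mm and release, then rise.

Request:
carry_out([
  [[0, 3, -1], [0, 0, 0]],
  [[0, 0, 0], [0, 0, 0]],
  [[0, 0, 0], [0, 0, 0]],
])

```text
time_s: 12.5
tool_pos: [0.4733, 0.3943, 0.0281]
tool_rot: [-90.0, -0.0, -86.8]
force: [-0.2, 0.5, -0.6]
grip_width: 0.022
```

Request:
carry_out([
  [[0, 0, 0], [0, 0, 0]],
  [[0, 0, 0], [0, 0, 0]],
  [[0, 0, 0], [0, 0, 0]],
  [[0, -20, 0], [0, 0, 0]],
  [[0, -40, 0], [0, 0, 0]],
  [[0, -40, 0], [0, 0, 0]],
  [[0, -30, 0], [0, 0, 0]],
  [[0, 0, 0], [0, 0, 0]],
  [[0, 0, 0], [0, 0, 0]],
], jaw=0.45)

```text
time_s: 13.4
tool_pos: [0.4736, 0.3943, 0.1585]
tool_rot: [-89.9, 0.0, -86.8]
force: [0.6, -0.2, -1.0]
grip_width: 0.039
```

Run:
```python
from h import *
v,im=look(14,cam='top',near=(.572,-.28),maxd=.1)
v6,im2=look(6,cam='wrist',z0=.012,near=(.52,.4),maxd=.1)
save(im2,'w8'); save(im,'t8')
h=handle((572.4,-281.4,3.3)); plan(*h,.16,-86.7)
```

```text
top leaf 14 p 0.96 px [292. 190.] pose [ 571.5 -185.6   -1.7] res 0.139
top leaf 14 p 0.56 px [326. 192.] pose [ 571.6 -278.2    3.4] res 0.12
wrist leaf 6 p 0.94 px [255. 140.] pose [514.  395.9   3.6] res 0.036
t 13.6 at [0.4727 0.3934 0.1563] [-9.014e+01 -9.000e-02 -8.679e+01] w 0.0391 F [-1.1 -0.1  0.4]
turn [ 0.14 -0.09  0.09] shift [679.4  -3.7  18.7]
```

View pics/w8.png

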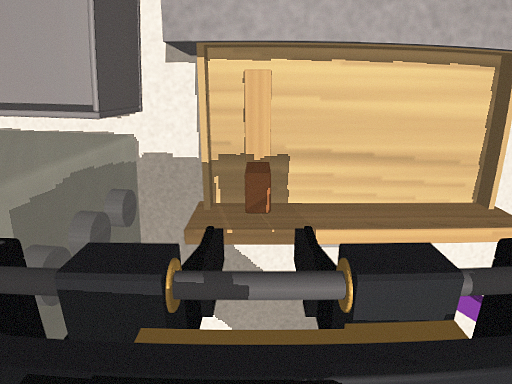

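View pics/t8.png

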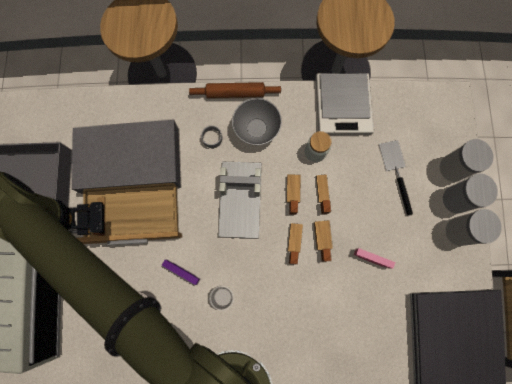

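Request:
carry_out([
  [[45, 0, 1], [0, 0, 0]],
  [[45, 0, 1], [0, 0, 0]],
  [[45, 0, 1], [0, 0, 0]],
  [[45, 0, 1], [0, 0, 0]],
  [[45, 0, 1], [0, 0, 0]],
  [[45, 0, 1], [0, 0, 0]],
  [[45, 0, 1], [0, 0, 0]],
  [[45, 0, 1], [0, 0, 0]],
  [[45, 0, 1], [0, 0, 0]],
  [[45, 0, 1], [0, 0, 0]],
  [[45, 0, 1], [0, 0, 0]],
  [[45, 0, 1], [0, 0, 0]],
], jaw=0.6)

```text
time_s: 14.8
tool_pos: [0.5148, -0.146, 0.157]
tool_rot: [-90.1, 0.0, -86.8]
force: [0.4, 0.9, 0.1]
grip_width: 0.052
```

Request:
carry_out([
  [[45, -5, 1], [0, 0, 0]],
  [[45, -10, 2], [0, 0, 0]],
  [[45, -10, 2], [0, 0, 0]],
  [[4, 0, 2], [0, 0, 0]],
  [[0, 0, 0], [0, 0, 0]],
  [[0, 0, 0], [0, 0, 0]],
])

```text
time_s: 15.4
tool_pos: [0.5301, -0.2807, 0.1819]
tool_rot: [-90.1, 0.1, -86.7]
force: [-0.0, -0.6, 0.6]
grip_width: 0.0524
```

Run:
```python
from h import *
v,im=look(14,near=(.572,-.28),maxd=.05)
save(im,'w9')
h=handle(v); plan(*h,.015,v[2]-90)
```

```text
wrist leaf 14 p 0.73 px [263. 128.] pose [ 572.3 -281.1    3.3] res 0.026
t 15.5 at [ 0.5304 -0.2803  0.1824] [-9.005e+01  7.000e-02 -8.662e+01] w 0.0521 F [ 0.3 -0.2  0.2]
turn [ 0.05  0.08 -0.07] shift [  3.2 167.4  -0.3]
```

View pics/w9.png

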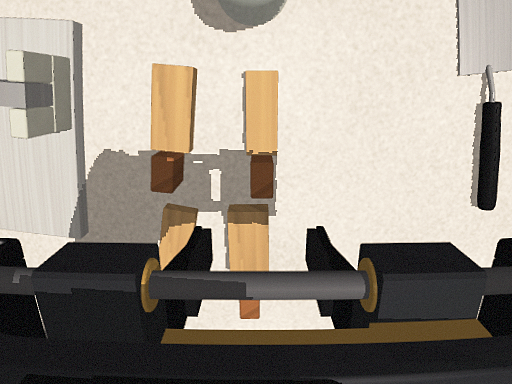

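Request:
carry_out([
  [[3, 30, 0], [0, 0, 0]],
  [[0, 40, 0], [0, 0, 0]],
  [[0, 35, 0], [0, 0, 0]],
  [[0, 30, 0], [0, 0, 0]],
  [[0, 15, 0], [0, 0, 0]],
  [[0, 10, 0], [0, 0, 0]],
  [[0, 7, 0], [0, 0, 0]],
  [[0, 0, 0], [0, 0, 0]],
  [[0, 0, 0], [0, 0, 0]],
])

```text
time_s: 16.4
tool_pos: [0.5314, -0.286, 0.0173]
tool_rot: [-89.9, -0.1, -86.8]
force: [-0.2, -0.0, 0.0]
grip_width: 0.0525
```

Request:
carry_out([
  [[0, 0, 0], [0, 0, 0]],
  [[0, 0, 0], [0, 0, 0]],
  [[0, 0, 0], [0, 0, 0]],
  [[0, 0, 0], [0, 0, 0]],
  [[0, 0, 0], [0, 0, 0]],
  [[0, 0, 0], [0, 0, 0]],
  [[0, 0, 0], [0, 0, 0]],
], jaw=0, squeeze=25)

```text
time_s: 17.1
tool_pos: [0.5305, -0.2856, 0.0162]
tool_rot: [-90.0, 0.0, -86.8]
force: [-1.3, 0.4, 1.8]
grip_width: 0.0218
```

Request:
carry_out([
  [[0, -20, 0], [0, 0, 0]],
  [[0, -40, 0], [0, 0, 0]],
  [[0, -40, 0], [0, 0, 0]],
  [[0, -20, 0], [0, 0, 0]],
  [[0, 0, 0], [0, 6.4, 0]],
  [[0, 0, 0], [0, 0, 0]],
  [[0, 0, 0], [0, 0, 0]],
])

```text
time_s: 17.8
tool_pos: [0.5299, -0.2855, 0.1352]
tool_rot: [-90.1, 0.0, -93.1]
force: [-0.1, -0.1, -1.4]
grip_width: 0.0221
```

Run:
```python
from h import *
p=bed(-.170); plan(*p,0.12,-93)
```

```text
t 17.8 at [ 0.5299 -0.2855  0.1352] [-9.008e+01  2.000e-02 -9.305e+01] w 0.0221 F [-0.1 -0.1 -1.4]
turn [ 0.08 -0.05 -0.02] shift [-257.8   15.2 -112.3]
```

Request:
carry_out([
  [[-32, 0, -14], [0, 0, 0]],
  [[-32, 0, -14], [0, 0, 0]],
  [[-32, 0, -14], [0, 0, 0]],
  [[-32, 0, -14], [0, 0, 0]],
  [[-32, 0, -14], [0, 0, 0]],
  [[-32, 0, -14], [0, 0, 0]],
  [[-32, 5, -14], [0, 0, 0]],
  [[-34, 10, -14], [0, 0, 0]],
  [[0, 0, 0], [0, 0, 0]],
  [[0, 0, 0], [0, 0, 0]],
])

```text
time_s: 18.8
tool_pos: [0.4323, -0.0214, 0.1203]
tool_rot: [-90.1, -0.0, -93.0]
force: [-0.1, -0.8, -0.8]
grip_width: 0.0219
```

Run:
```python
from h import *
p=bed(-.17); plan(*p,0.037,-93)
im=env.read_camera('wrist'); save(im,'w10')
```

```text
t 18.8 at [ 0.4323 -0.0214  0.1203] [-9.007e+01 -4.000e-02 -9.299e+01] w 0.0219 F [-0.1 -0.8 -0.8]
turn [0.07 0.01 0.04] shift [ 0.8 83.3 -1. ]
```

View pics/w10.png

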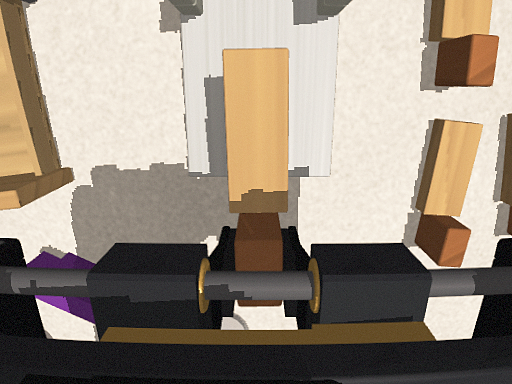

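Request:
carry_out([
  [[1, 25, 0], [0, 0, 0]],
  [[0, 25, 0], [0, 0, 0]],
  [[0, 15, 0], [0, 0, 0]],
  [[0, 10, 0], [0, 0, 0]],
  [[0, 4, 0], [0, 0, 0]],
  [[0, 3, 0], [0, 0, 0]],
  [[0, 0, 0], [0, 0, 0]],
  [[0, 0, 0], [0, 0, 0]],
])

```text
time_s: 19.65
tool_pos: [0.4336, -0.023, 0.0396]
tool_rot: [-89.9, -0.0, -93.2]
force: [0.9, -0.7, -0.8]
grip_width: 0.0221
```

Request:
carry_out([
  [[0, 1, 0], [0, 0, 0]],
  [[0, 0.7, 0], [0, 0, 0]],
  [[0, 0, 0], [0, 0, 0]],
  [[0, 0, 0], [0, 0, 0]],
])

```text
time_s: 20.05
tool_pos: [0.433, -0.0229, 0.0374]
tool_rot: [-90.0, -0.0, -93.2]
force: [-0.2, -0.8, -0.7]
grip_width: 0.0219
```

Request:
carry_out([
  [[0, 1, 0], [0, 0, 0]],
  [[0, 0, 0], [0, 0, 0]],
  [[0, 0, 0], [0, 0, 0]],
])

```text
time_s: 20.35
tool_pos: [0.4329, -0.0228, 0.0363]
tool_rot: [-90.0, -0.0, -93.2]
force: [0.3, -1.3, -0.5]
grip_width: 0.0217
```

Request:
carry_out([
  [[0, 0.7, 0], [0, 0, 0]],
  [[0, 0, 0], [0, 0, 0]],
  [[0, 0, 0], [0, 0, 0]],
])

```text
time_s: 20.65
tool_pos: [0.433, -0.0228, 0.0361]
tool_rot: [-90.0, -0.0, -93.2]
force: [-2.9, 0.9, 5.6]
grip_width: 0.0219
```

Request:
carry_out([
  [[0, -0.4, 10], [0, 0, 0]],
  [[0, 0, 10], [0, 0, 0]],
  [[0, 0, 10], [0, 0, 0]],
  [[0, 0, 10], [0, 0, 0]],
  [[0, 0, 4], [0, 0, 0]],
  [[0, 0, 0], [0, 0, 0]],
  [[0, 0, 0], [0, 0, 0]],
])

```text
time_s: 21.35
tool_pos: [0.4777, -0.0252, 0.0361]
tool_rot: [-89.9, 0.0, -93.2]
force: [0.3, -0.5, 1.6]
grip_width: 0.0215
```

Request:
carry_out([
  [[0, 0, 2], [0, 0, 0]],
  [[0, 0, 2], [0, 0, 0]],
  [[0, 0, 2], [0, 0, 0]],
  [[0, 0, 2], [0, 0, 0]],
  [[0, 0, 0], [0, 0, 0]],
  [[0, 0, 0], [0, 0, 0]],
])

```text
time_s: 21.95
tool_pos: [0.4843, -0.0257, 0.0361]
tool_rot: [-90.1, -0.0, -93.2]
force: [-2.4, -0.5, 5.2]
grip_width: 0.0219
```

Request:
carry_out([
  [[0, 0, 1.5], [0, 0, 0]],
  [[0, 0, 1.5], [0, 0, 0]],
  [[0, 0, 0], [0, 0, 0]],
  [[0, 0, 0], [0, 0, 0]],
])

```text
time_s: 22.35
tool_pos: [0.4874, -0.0259, 0.0361]
tool_rot: [-90.0, -0.0, -93.2]
force: [-2.5, 0.4, 5.1]
grip_width: 0.0219
```

Request:
carry_out([
  [[0, 0, 1.5], [0, 0, 0]],
  [[0, 0, 1.5], [0, 0, 0]],
  [[0, 0, 0], [0, 0, 0]],
  [[0, 0, 0], [0, 0, 0]],
])

```text
time_s: 22.75
tool_pos: [0.4905, -0.026, 0.0361]
tool_rot: [-90.0, -0.0, -93.2]
force: [-2.6, -1.5, 4.8]
grip_width: 0.0214
```

Request:
carry_out([
  [[0, 0, 1.5], [0, 0, 0]],
  [[0, 0, 1.5], [0, 0, 0]],
  [[0, 0, 0], [0, 0, 0]],
  [[0, 0, 0], [0, 0, 0]],
])

```text
time_s: 23.15
tool_pos: [0.4935, -0.0262, 0.0361]
tool_rot: [-90.0, -0.0, -93.2]
force: [-2.9, 0.0, 5.4]
grip_width: 0.0221
```

Run:
```python
from h import *
plan(*bed(-.062),0.036,-93)
im=env.read_camera('wrist'); save(im,'w11')
```

```text
t 23.15 at [ 0.4935 -0.0262  0.0361] [-9.003e+01 -1.000e-02 -9.319e+01] w 0.0221 F [-2.9  0.   5.4]
turn [ 0.03 -0.19  0.01] shift [-0.8  0.1 45.6]
```

View pics/w11.png

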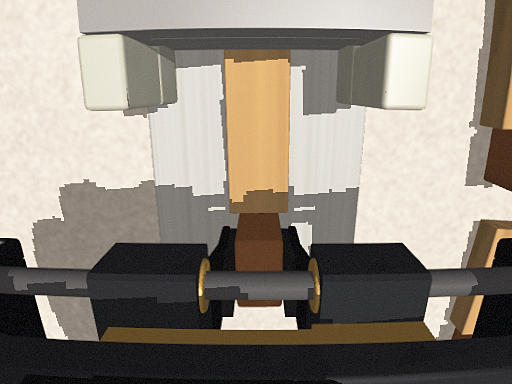

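Request:
carry_out([
  [[0, 0, 1.5], [0, 0, 0]],
  [[0, 0, 1.5], [0, 0, 0]],
  [[0, 0, 1.5], [0, 0, 0]],
  [[0, 0, 0], [0, 0, 0]],
  [[0, 0, 0], [0, 0, 0]],
])

```text
time_s: 23.7
tool_pos: [0.498, -0.0264, 0.0361]
tool_rot: [-90.0, -0.0, -93.2]
force: [-2.9, 0.6, 4.8]
grip_width: 0.0221
```

Request:
carry_out([
  [[0, 0, 2], [0, 0, 0]],
  [[0, 0, 2], [0, 0, 0]],
  [[0, 0, 2], [0, 0, 0]],
  [[0, 0, 2], [0, 0, 0]],
  [[0, 0, 0], [0, 0, 0]],
  [[0, 0, 0], [0, 0, 0]],
])

```text
time_s: 24.3
tool_pos: [0.5062, -0.0269, 0.0361]
tool_rot: [-90.0, -0.0, -93.2]
force: [-2.5, -0.5, 4.5]
grip_width: 0.022
```

Request:
carry_out([
  [[0, 0, 4], [0, 0, 0]],
  [[0, 0, 6], [0, 0, 0]],
  [[0, 0, 8], [0, 0, 0]],
  [[0, 0, 8], [0, 0, 0]],
  [[0, 0, 7], [0, 0, 0]],
  [[0, 0, 0], [0, 0, 0]],
  [[0, 0, 0], [0, 0, 0]],
  [[0, 0, 0], [0, 0, 0]],
])

```text
time_s: 25.1
tool_pos: [0.5397, -0.0288, 0.0361]
tool_rot: [-89.9, 0.0, -93.2]
force: [2.2, -0.0, 2.1]
grip_width: 0.0218
```

Run:
```python
from h import *
plan(*bed(-.062),0.036,-93)
im=env.read_camera('scene'); save(im,'s12',(180,130,350,260),4)
```

```text
t 25.1 at [ 0.5397 -0.0288  0.0361] [-89.92   0.   -93.19] w 0.0218 F [ 2.2 -0.   2.1]
turn [-0.08 -0.19 -0.  ] shift [-1.   0.1 -0.7]
```

View pics/s12.png

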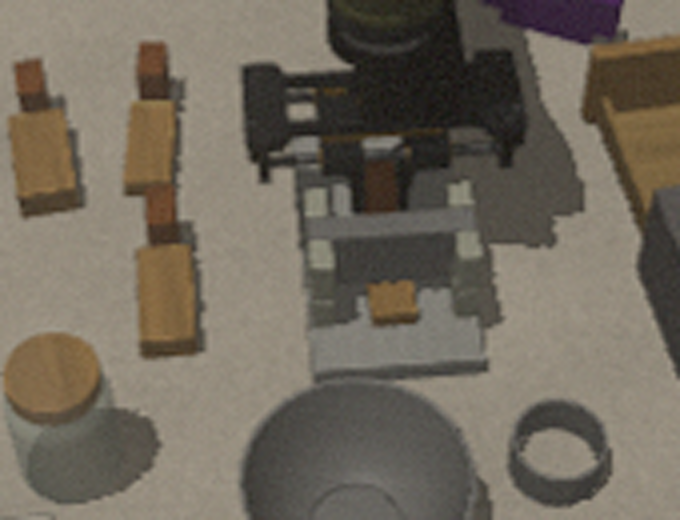

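Request:
carry_out([
  [[0, -0.5, -15], [0, 0, 0]],
  [[0, 0, -20], [0, 0, 0]],
  [[0, 0, -20], [0, 0, 0]],
  [[0, 0, -20], [0, 0, 0]],
  [[0, 0, -22], [0, 0, 0]],
  [[0, 0, 0], [0, 0, 0]],
  [[0, -25, 0], [0, 0, 0]],
  [[0, -40, 0], [0, 0, 0]],
  [[0, -37, 0], [0, -6.2, 0]],
  [[0, 0, 0], [0, 0, 0]],
  [[0, 0, 0], [0, 0, 0]],
])

```text
time_s: 26.25
tool_pos: [0.4427, -0.0236, 0.1387]
tool_rot: [-90.0, -0.0, -87.0]
force: [-1.1, 0.3, -0.6]
grip_width: 0.0218
```

Run:
```python
from h import *
plan(*dr(-.11,.032),0.14,YD-90)
```

```text
t 26.25 at [ 0.4427 -0.0236  0.1387] [-8.996e+01 -5.000e-02 -8.705e+01] w 0.0218 F [-1.1  0.3 -0.6]
turn [-0.04 -0.2   0.05] shift [-353.5   -1.3   53.5]
```

Request:
carry_out([
  [[-40, 0, 6], [0, -0.2, 0]],
  [[-40, 0, 6], [0, 0, 0]],
  [[-40, 0, 6], [0, 0, 0]],
  [[-40, 0, 6], [0, 0, 0]],
  [[-40, 0, 6], [0, 0, 0]],
  [[-40, 0, 6], [0, 0, 0]],
  [[-40, 0, 6], [0, 0, 0]],
  [[-40, 0, 6], [0, 0, 0]],
  [[-33.5, 0, 5.5], [0, 0, 0]],
  [[0, 0, 0], [0, 0, 0]],
  [[0, 0, 0], [0, 0, 0]],
])

```text
time_s: 27.35
tool_pos: [0.4746, 0.3328, 0.1362]
tool_rot: [-90.2, -0.1, -86.7]
force: [0.2, -0.4, -0.0]
grip_width: 0.0218
```

Run:
```python
from h import *
im=env.read_camera('wrist'); save(im,'w13')
plan(*dr(-.11,.032),0.03,YD-90)
```

```text
t 27.4 at [0.4753 0.3315 0.1365] [-90.19  -0.11 -86.79] w 0.0218 F [ 0.1  0.  -0.8]
turn [0.19 0.06 0.11] shift [ -0.8 106.5   1.5]
```

View pics/w13.png

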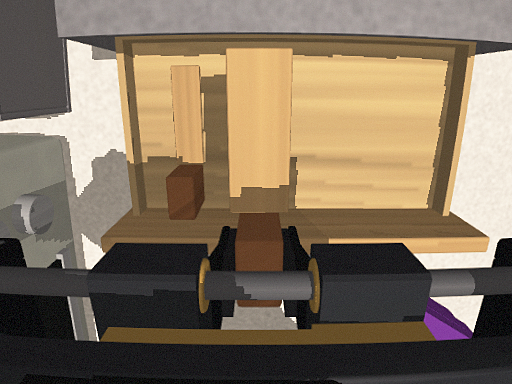

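Request:
carry_out([
  [[-1, 0, 1], [0, 0, 0]],
  [[0, 30, 0], [0, 0, 0]],
  [[0, 30, 0], [0, 0, 0]],
  [[0, 20, 0], [0, 0, 0]],
  [[0, 14, 0], [0, 0, 0]],
  [[0, 6, 0], [0, 0, 0]],
  [[0, 4, 0], [0, 0, 0]],
  [[0, 3, 0], [0, 0, 0]],
  [[0, 0, 0], [0, 0, 0]],
  [[0, 0, 0], [0, 0, 0]],
])

```text
time_s: 28.4
tool_pos: [0.4776, 0.334, 0.0322]
tool_rot: [-89.9, 0.0, -86.8]
force: [-0.1, -0.4, 0.1]
grip_width: 0.022
```

Run:
```python
from h import *
plan(*dr(-.11,.032),0.0285,YD-90)
```

```text
t 28.4 at [0.4776 0.334  0.0322] [-8.994e+01  2.000e-02 -8.679e+01] w 0.022 F [-0.1 -0.4  0.1]
turn [-0.06  0.06 -0.02] shift [ 1.6  3.7 -1. ]
```

Request:
carry_out([
  [[1, 3.5, -1], [0, 0, 0]],
  [[0, 0, 0], [0, 0, 0]],
  [[0, 0, 0], [0, 0, 0]],
])

```text
time_s: 28.7
tool_pos: [0.4763, 0.3327, 0.0282]
tool_rot: [-90.0, 0.0, -86.8]
force: [0.2, 0.6, 0.2]
grip_width: 0.0215
```

Request:
carry_out([
  [[0, 0, 0], [0, 0, 0]],
  [[0, 0, 0], [0, 0, 0]],
  [[0, 0, 0], [0, 0, 0]],
  [[0, -20, 0], [0, 0, 0]],
  [[0, -40, 0], [0, 0, 0]],
  [[0, -40, 0], [0, 0, 0]],
  [[0, -30, 0], [0, 0, 0]],
  [[0, 0, 0], [0, 0, 0]],
  [[0, 0, 0], [0, 0, 0]],
], jaw=0.45)

```text
time_s: 29.6
tool_pos: [0.4764, 0.3326, 0.1584]
tool_rot: [-89.9, -0.0, -86.8]
force: [-1.0, -0.2, -1.3]
grip_width: 0.0389
```

Run:
```python
from h import *
v,im=look(18,cam='top',near=(.422,-.186),maxd=.1)
save(im,'t14')
v6,im2=look(14,cam='wrist',z0=.012,near=(.52,.334),maxd=.04)
save(im2,'w14')
h=handle((422.7,-186.4,-7)); print(h,np.hypot(*h)); plan(*h,.16,-97)
```

```text
top leaf 18 p 0.79 px [302. 230.] pose [ 453.7 -209.8    1.5] res 0.061
top leaf 18 p 0.73 px [326. 239.] pose [ 429.6 -274.     3.6] res 0.162
wrist leaf 14 p 0.83 px [258. 129.] pose [517.9 334.3   3.4] res 0.056
(np.float64(0.3810130616310644), np.float64(-0.1812814875769838)) 0.4219406722177911
t 29.8 at [0.4755 0.3319 0.1564] [-9.014e+01 -7.000e-02 -8.679e+01] w 0.0388 F [-0.1  0.2 -0.4]
turn [ 0.14 10.21  0.08] shift [520.8  -3.6 -31.2]
```

View pics/w14.png

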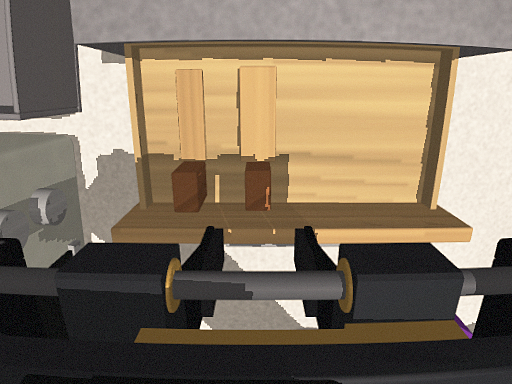

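View pics/t14.png

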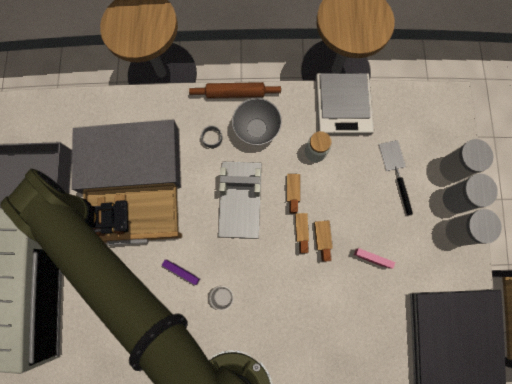

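Run:
```python
from h import *
h=handle((453.7,-209.8,1.5)); plan(*h,.18,-88.5)
```

```text
t 29.8 at [0.4755 0.3319 0.1564] [-9.014e+01 -7.000e-02 -8.679e+01] w 0.0388 F [-0.1  0.2 -0.4]
turn [0.14 1.71 0.07] shift [540.9 -23.6 -78. ]
```

Request:
carry_out([
  [[0, -10, 0], [0, 1.7, 0]],
  [[45, -10, -4], [0, 0, 0]],
  [[45, -4, -4], [0, 0, 0]],
  [[45, 0, -4], [0, 0, 0]],
  [[45, 0, -4], [0, 0, 0]],
  [[45, 0, -4], [0, 0, 0]],
  [[45, 0, -6], [0, 0, 0]],
  [[45, 0, -6], [0, 0, 0]],
  [[45, 0, -6], [0, 0, 0]],
  [[45, 0, -10], [0, 0, 0]],
  [[45, 0, -10], [0, 0, 0]],
  [[45, 0, -10], [0, 0, 0]],
], jaw=0.42)

```text
time_s: 31.0
tool_pos: [0.4208, -0.1656, 0.1826]
tool_rot: [-90.0, -0.0, -88.5]
force: [0.8, 0.2, -0.2]
grip_width: 0.0367
```

Request:
carry_out([
  [[46, 0, -10], [0, 0, 0]],
  [[0, 0, 0], [0, 0, 0]],
  [[0, 0, 0], [0, 0, 0]],
  [[0, 0, 0], [0, 0, 0]],
])

```text
time_s: 31.4
tool_pos: [0.413, -0.2089, 0.1822]
tool_rot: [-90.0, 0.0, -88.4]
force: [-0.7, 0.2, -0.5]
grip_width: 0.0365
```

Run:
```python
from h import *
v,im=look(18,near=(.454,-.21),maxd=.05)
save(im,'w15')
h=handle(v); plan(*h,.015,v[2]-90)
```

```text
wrist leaf 18 p 0.86 px [262. 125.] pose [ 454.4 -212.8    1.5] res 0.059
t 31.5 at [ 0.4131 -0.2088  0.1822] [-90.    -0.   -88.34] w 0.0368 F [-0.9  0.3  0.6]
turn [-0.   0.2  0. ] shift [  5.1 167.2  -0.8]
```

View pics/w15.png

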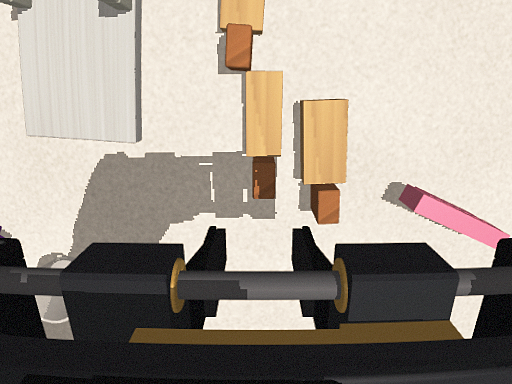

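Request:
carry_out([
  [[4, 30, -1], [0, 0, 0]],
  [[0, 40, 0], [0, 0, 0]],
  [[0, 35, 0], [0, 0, 0]],
  [[0, 30, 0], [0, 0, 0]],
  [[0, 15, 0], [0, 0, 0]],
  [[0, 10, 0], [0, 0, 0]],
  [[0, 7, 0], [0, 0, 0]],
  [[0, 0, 0], [0, 0, 0]],
  [[0, 0, 0], [0, 0, 0]],
])

```text
time_s: 32.4
tool_pos: [0.4123, -0.2145, 0.0158]
tool_rot: [-89.9, -0.1, -88.5]
force: [-0.1, 0.0, -0.6]
grip_width: 0.0366
```

Request:
carry_out([
  [[0, 0, 0], [0, 0, 0]],
  [[0, 0, 0], [0, 0, 0]],
  [[0, 0, 0], [0, 0, 0]],
  [[0, 0, 0], [0, 0, 0]],
  [[0, 0, 0], [0, 0, 0]],
  [[0, 0, 0], [0, 0, 0]],
], jaw=0, squeeze=25)

```text
time_s: 33.0
tool_pos: [0.4119, -0.2145, 0.0156]
tool_rot: [-90.0, -0.0, -88.5]
force: [-1.2, 1.4, 6.0]
grip_width: 0.022
```

Request:
carry_out([
  [[0, -20, 0], [0, 0, 0]],
  [[0, -40, 0], [0, 0, 0]],
  [[0, -40, 0], [0, 0, 0]],
  [[0, -20, 0], [0, 0, 0]],
  [[0, 0, 0], [0, 4.6, 0]],
  [[0, 0, 0], [0, 0, 0]],
  [[0, 0, 0], [0, 0, 0]],
])

```text
time_s: 33.7
tool_pos: [0.4109, -0.214, 0.1342]
tool_rot: [-90.1, 0.0, -93.0]
force: [-0.3, 0.4, -0.4]
grip_width: 0.0218
```

Run:
```python
from h import *
p=bed(-.170); plan(*p,0.12,-93)
```

```text
t 33.7 at [ 0.4109 -0.214   0.1342] [-9.008e+01  3.000e-02 -9.299e+01] w 0.0218 F [-0.3  0.4 -0.4]
turn [ 0.08  0.01 -0.03] shift [-192.7   14.2   10.2]
```

Request:
carry_out([
  [[-32, 0, 5], [0, 0, 0]],
  [[-32, 0, 5], [0, 0, 0]],
  [[-32, 0, 0], [0, 0, 0]],
  [[-32, 0, 0], [0, 0, 0]],
  [[-32, 5, 0], [0, 0, 0]],
  [[-33, 9, 0], [0, 0, 0]],
  [[0, 0, 0], [0, 0, 0]],
  [[0, 0, 0], [0, 0, 0]],
])

```text
time_s: 34.5
tool_pos: [0.4312, -0.0217, 0.1202]
tool_rot: [-90.1, -0.0, -92.9]
force: [0.3, -0.9, -0.6]
grip_width: 0.022
```

Run:
```python
from h import *
p=bed(-.17); plan(*p,0.037,-93)
im=env.read_camera('wrist'); save(im,'w16')
```

```text
t 34.5 at [ 0.4312 -0.0217  0.1202] [-9.011e+01 -1.000e-02 -9.291e+01] w 0.022 F [ 0.3 -0.9 -0.6]
turn [0.11 0.09 0.01] shift [ 0.4 83.2  0. ]
```

View pics/w16.png

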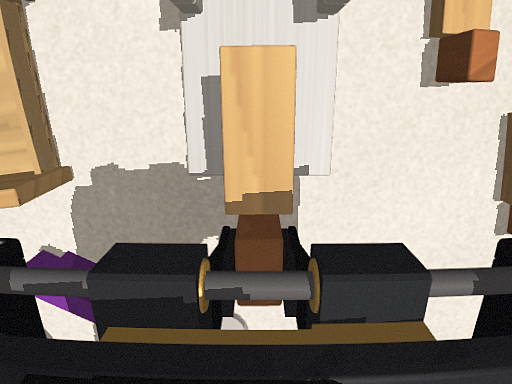

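Request:
carry_out([
  [[0, 25, 0], [0, 0, 0]],
  [[0, 25, 0], [0, 0, 0]],
  [[0, 15, 0], [0, 0, 0]],
  [[0, 10, 0], [0, 0, 0]],
  [[0, 5, 0], [0, 0, 0]],
  [[0, 3, 0], [0, 0, 0]],
  [[0, 0, 0], [0, 0, 0]],
  [[0, 0, 0], [0, 0, 0]],
  [[0, 0, 0], [0, 0, 0]],
])

```text
time_s: 35.45
tool_pos: [0.4325, -0.0222, 0.0386]
tool_rot: [-89.9, -0.0, -93.1]
force: [-0.2, -0.5, -1.0]
grip_width: 0.0223
```

Request:
carry_out([
  [[0, 1, 0], [0, 0, 0]],
  [[0, 0, 0], [0, 0, 0]],
  [[0, 0, 0], [0, 0, 0]],
])

```text
time_s: 35.75
tool_pos: [0.432, -0.0221, 0.0371]
tool_rot: [-90.0, -0.0, -93.1]
force: [-0.5, 0.7, -0.8]
grip_width: 0.0221
```

Request:
carry_out([
  [[0, 0.7, 0], [0, 0, 0]],
  [[0, 0, 0], [0, 0, 0]],
  [[0, 0, 0], [0, 0, 0]],
])

```text
time_s: 36.05
tool_pos: [0.432, -0.0221, 0.0363]
tool_rot: [-90.0, -0.0, -93.1]
force: [0.4, 0.2, 0.1]
grip_width: 0.0221
```

Request:
carry_out([
  [[0, 0.7, 0], [0, 0, 0]],
  [[0, 0, 0], [0, 0, 0]],
  [[0, 0, 0], [0, 0, 0]],
])

```text
time_s: 36.35
tool_pos: [0.4321, -0.0222, 0.0357]
tool_rot: [-90.0, -0.0, -93.1]
force: [0.5, -0.2, -0.7]
grip_width: 0.0216
```

Request:
carry_out([
  [[0, 0.2, 8], [0, 0, 0]],
  [[0, 0, 8], [0, 0, 0]],
  [[0, 0, 8], [0, 0, 0]],
  [[0, 0, 8], [0, 0, 0]],
  [[0, 0, 6], [0, 0, 0]],
  [[0, 0, 4], [0, 0, 0]],
  [[0, 0, 0], [0, 0, 0]],
  [[0, 0, 0], [0, 0, 0]],
])

```text
time_s: 37.15
tool_pos: [0.4751, -0.0243, 0.0356]
tool_rot: [-89.9, 0.0, -93.1]
force: [1.0, -1.1, 0.7]
grip_width: 0.022
```

Request:
carry_out([
  [[0, 0, 2], [0, 0, 0]],
  [[0, 0, 2], [0, 0, 0]],
  [[0, 0, 2], [0, 0, 0]],
  [[0, 0, 2], [0, 0, 0]],
  [[0, 0, 0], [0, 0, 0]],
  [[0, 0, 0], [0, 0, 0]],
])

```text
time_s: 37.75
tool_pos: [0.4815, -0.0248, 0.0356]
tool_rot: [-90.0, -0.0, -93.1]
force: [-3.2, 0.2, 5.7]
grip_width: 0.022
```

Request:
carry_out([
  [[0, 0, 1], [0, 0, 0]],
  [[0, 0, 1], [0, 0, 0]],
  [[0, 0, 0], [0, 0, 0]],
  [[0, 0, 0], [0, 0, 0]],
])

```text
time_s: 38.15
tool_pos: [0.4832, -0.0249, 0.0356]
tool_rot: [-90.1, -0.0, -93.1]
force: [-4.2, 0.5, 5.9]
grip_width: 0.0219
```

Request:
carry_out([
  [[0, 0, 1], [0, 0, 0]],
  [[0, 0, 1], [0, 0, 0]],
  [[0, 0, 0], [0, 0, 0]],
  [[0, 0, 0], [0, 0, 0]],
])

```text
time_s: 38.55
tool_pos: [0.4852, -0.025, 0.0356]
tool_rot: [-90.1, -0.0, -93.1]
force: [-4.3, -0.3, 5.8]
grip_width: 0.0218
```

Request:
carry_out([
  [[0, 0, 1], [0, 0, 0]],
  [[0, 0, 1], [0, 0, 0]],
  [[0, 0, 0], [0, 0, 0]],
  [[0, 0, 0], [0, 0, 0]],
])

```text
time_s: 38.95
tool_pos: [0.4872, -0.0251, 0.0356]
tool_rot: [-90.1, -0.0, -93.1]
force: [-3.8, 0.9, 6.4]
grip_width: 0.0217
```

Request:
carry_out([
  [[0, 0, 1], [0, 0, 0]],
  [[0, 0, 1], [0, 0, 0]],
  [[0, 0, 0], [0, 0, 0]],
  [[0, 0, 0], [0, 0, 0]],
])

```text
time_s: 39.35
tool_pos: [0.4892, -0.0252, 0.0356]
tool_rot: [-90.1, -0.0, -93.1]
force: [-2.7, 0.5, 5.6]
grip_width: 0.022
```

Request:
carry_out([
  [[0, 0, 1], [0, 0, 0]],
  [[0, 0, 1], [0, 0, 0]],
  [[0, 0, 0], [0, 0, 0]],
  [[0, 0, 0], [0, 0, 0]],
])

```text
time_s: 39.75
tool_pos: [0.4912, -0.0254, 0.0356]
tool_rot: [-90.1, -0.0, -93.1]
force: [-4.1, -0.6, 6.3]
grip_width: 0.022
```

Run:
```python
from h import *
plan(*bed(-.062),0.036,-93)
im=env.read_camera('wrist'); save(im,'w17')
```

```text
t 39.75 at [ 0.4912 -0.0254  0.0356] [-9.008e+01 -3.000e-02 -9.309e+01] w 0.022 F [-4.1 -0.6  6.3]
turn [ 0.08 -0.09  0.03] shift [-0.1 -0.4 47.9]
```

View pics/w17.png

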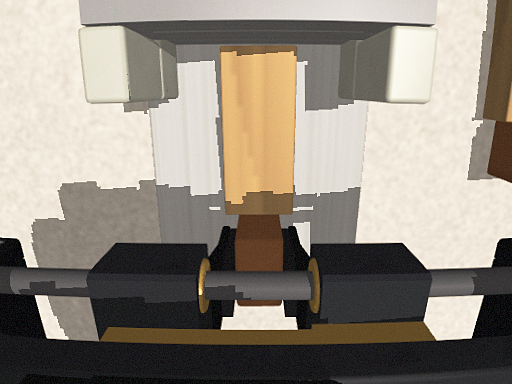

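Request:
carry_out([
  [[0, 0, 1], [0, 0, 0]],
  [[0, 0, 1], [0, 0, 0]],
  [[0, 0, 0], [0, 0, 0]],
  [[0, 0, 0], [0, 0, 0]],
])

```text
time_s: 40.2
tool_pos: [0.4919, -0.0254, 0.0356]
tool_rot: [-90.2, -0.1, -93.1]
force: [-7.6, 0.3, 10.1]
grip_width: 0.0214
```

Request:
carry_out([
  [[0, 0, 1], [0, 0, 0]],
  [[0, 0, 1], [0, 0, 0]],
  [[0, 0, 0], [0, 0, 0]],
  [[0, 0, 0], [0, 0, 0]],
])

```text
time_s: 40.6
tool_pos: [0.492, -0.0254, 0.0355]
tool_rot: [-90.5, -0.1, -93.1]
force: [-12.5, 1.1, 16.6]
grip_width: 0.0216
```

Request:
carry_out([
  [[0, 0, 1], [0, 0, 0]],
  [[0, 0, 1], [0, 0, 0]],
  [[0, 0, 0], [0, 0, 0]],
  [[0, 0, 0], [0, 0, 0]],
])

```text
time_s: 41.0
tool_pos: [0.4927, -0.0254, 0.0354]
tool_rot: [-90.6, -0.1, -93.1]
force: [-15.6, 0.7, 20.0]
grip_width: 0.0212
```

Request:
carry_out([
  [[0, -0.6, -4], [0, 0, 0]],
  [[0, 0, -4], [0, 0, 0]],
  [[0, 0, 0], [0, 0, 0]],
  [[0, 0, 0], [0, 0, 0]],
])

```text
time_s: 41.4
tool_pos: [0.49, -0.0254, 0.0359]
tool_rot: [-90.0, -0.0, -93.1]
force: [1.2, -0.1, -0.9]
grip_width: 0.022
```

Request:
carry_out([
  [[0, 0, 2], [0, 0, 0]],
  [[0, 0, 1], [0, 0, 0]],
  [[0, 0, 0], [0, 0, 0]],
  [[0, 0, 0], [0, 0, 0]],
])

```text
time_s: 41.8
tool_pos: [0.4927, -0.0255, 0.0358]
tool_rot: [-90.0, -0.0, -93.1]
force: [-1.8, -0.8, -0.6]
grip_width: 0.0218
```

Request:
carry_out([
  [[0, 0, 1], [0, 0, 0]],
  [[0, 0, 1], [0, 0, 0]],
  [[0, 0, 0], [0, 0, 0]],
  [[0, 0, 0], [0, 0, 0]],
])

```text
time_s: 42.2
tool_pos: [0.4932, -0.0255, 0.0356]
tool_rot: [-90.2, -0.0, -93.1]
force: [-6.3, -0.4, 2.4]
grip_width: 0.0217
```

Request:
carry_out([
  [[0, 0, 1], [0, 0, 0]],
  [[0, 0, 1], [0, 0, 0]],
  [[0, 0, 0], [0, 0, 0]],
  [[0, 0, 0], [0, 0, 0]],
])

```text
time_s: 42.6
tool_pos: [0.4934, -0.0255, 0.0355]
tool_rot: [-90.4, -0.1, -93.1]
force: [-11.5, -0.0, 7.6]
grip_width: 0.0215
```

Run:
```python
from h import *
plan(*bed(-.112),0.036,-93)
im=env.read_camera('wrist'); save(im,'w18')
im=env.read_camera('scene'); save(im,'s18',(220,130,350,260),4)
```

```text
t 42.6 at [ 0.4934 -0.0255  0.0355] [-9.044e+01 -6.000e-02 -9.309e+01] w 0.0215 F [-11.5  -0.    7.6]
turn [ 0.44 -0.09  0.06] shift [-0.1 -0.5 -4.3]
```

View pics/w18.png

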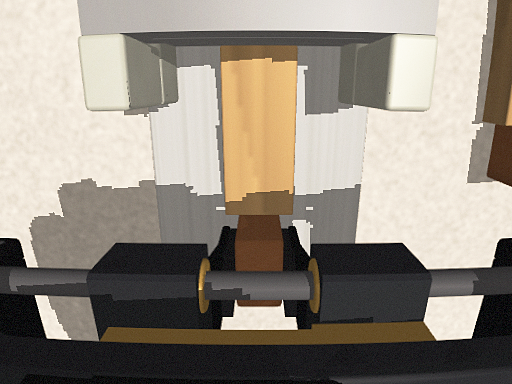

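View pics/s18.png

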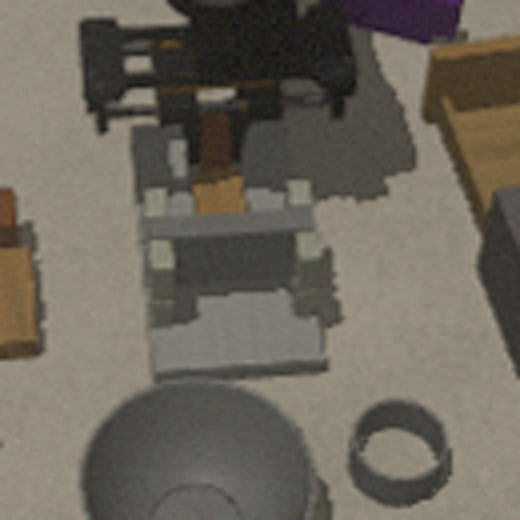

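Request:
carry_out([
  [[0, 0, -4], [0, 0, 0]],
  [[0, 0, -2.5], [0, 0, 0]],
  [[0, 0, 0], [0, 0, 0]],
  [[0, 0, 0], [0, 0, 0]],
])

```text
time_s: 43.1
tool_pos: [0.4912, -0.0254, 0.0363]
tool_rot: [-89.9, -0.0, -93.1]
force: [0.3, -0.5, -0.8]
grip_width: 0.0219
```

Request:
carry_out([
  [[0, 0, 0], [0, 0, 0]],
  [[0, 0, 0], [0, 0, 0]],
  [[0, 0, 0], [0, 0, 0]],
  [[0, 0, 0], [0, 0, 0]],
  [[0, -20, 0], [0, 0, 0]],
  [[0, -40, 0], [0, 0, 0]],
  [[0, -40, 0], [0, 0, 0]],
  [[0, -20, 0], [0, 0, 0]],
  [[0, 0, 0], [0, 0, 0]],
  [[0, 0, 0], [0, 0, 0]],
  [[0, 0, 0], [0, 0, 0]],
], jaw=0.45)

```text
time_s: 44.2
tool_pos: [0.4893, -0.0253, 0.1546]
tool_rot: [-90.1, 0.0, -93.1]
force: [-1.1, -0.5, 1.0]
grip_width: 0.0393
```

Run:
```python
from h import *
v,im2=look(18,z0=.02,near=(.53,-.028),maxd=.06); save(im2,'w19')
a=np.radians(YL); d=v[:2]/1000-BAR; print('bar-frame',d@[np.cos(a),np.sin(a)],d@[-np.sin(a),np.cos(a)],v[2]-YL)
C=cal('top');im=env.read_camera('top'); save(im,'t19')
for r in env.outline_of('top','leaf14'):
    x,y,_=p2w(C,r['xy'],0.01)[0]
    if y<-.12:
        for T in(22,26): print(T,np.round(r['xy']),fit(C,r['mask'],T,x,y,0))
```

```text
wrist leaf 18 p 0.8 px [259. 127.] pose [532.8 -28.3  -2.9] res 0.036
bar-frame -0.06824541710390604 -0.0009111238428885436 0.08953183044753965
22 [324. 240.] (array([ 425.99547636, -273.38891266,    3.43704891]), np.float64(67.875))
26 [324. 240.] (array([ 426.33981146, -273.67249715,    4.03689828]), np.float64(65.875))
22 [292. 188.] (array([ 575.8887669 , -185.70610543,   -3.01211685]), np.float64(55.75))
26 [292. 188.] (array([ 575.15243235, -187.1324454 ,   -4.32081602]), np.float64(99.25))
```

View pics/w19.png

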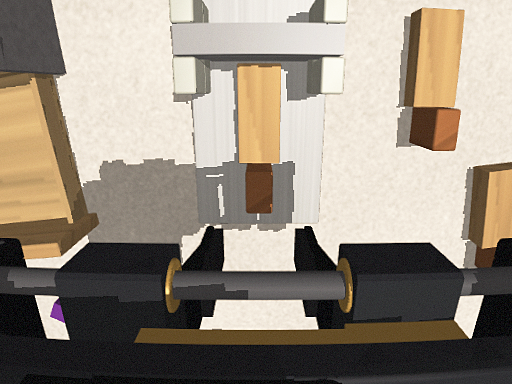

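Run:
```python
from h import *
h=handle((573,-190,-2.4)); plan(*h,.18,-92.4)
```

```text
t 44.4 at [ 0.4898 -0.0252  0.155 ] [-9.011e+01  3.000e-02 -9.308e+01] w 0.0394 F [ 0.6  0.  -0.7]
turn [ 0.11 -0.68 -0.03] shift [161.2 -25.   48.1]
```

Request:
carry_out([
  [[40, -10, 12], [0, -0.7, 0]],
  [[40, -10, 12], [0, 0, 0]],
  [[40, -5, 12], [0, 0, 0]],
  [[41, 0, 12], [0, 0, 0]],
  [[0, 0, 0], [0, 0, 0]],
  [[0, 0, 0], [0, 0, 0]],
  [[0, 0, 0], [0, 0, 0]],
], jaw=0.6)

```text
time_s: 45.1
tool_pos: [0.531, -0.1867, 0.1805]
tool_rot: [-90.1, 0.1, -92.3]
force: [0.1, -0.5, 0.0]
grip_width: 0.052
```

Run:
```python
from h import *
v,im=look(22,near=(.573,-.19),maxd=.05)
save(im,'w20')
h=handle(v); plan(*h,.015,v[2]-90)
```

```text
wrist leaf 22 p 0.61 px [258. 121.] pose [ 575.5 -190.    -2.3] res 0.029
t 45.2 at [ 0.5311 -0.1865  0.1809] [-9.002e+01  2.000e-02 -9.225e+01] w 0.0521 F [-0.3  0.7  0.3]
turn [ 0.02  0.09 -0.02] shift [  1.7 165.9   2.4]
```

View pics/w20.png

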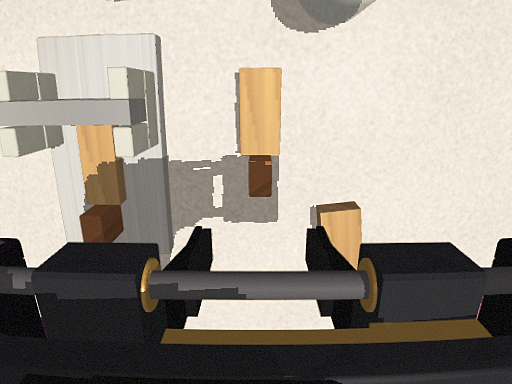

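Request:
carry_out([
  [[2, 30, 2], [0, 0, 0]],
  [[0, 40, 0], [0, 0, 0]],
  [[0, 35, 0], [0, 0, 0]],
  [[0, 30, 0], [0, 0, 0]],
  [[0, 15, 0], [0, 0, 0]],
  [[0, 10, 0], [0, 0, 0]],
  [[0, 6, 0], [0, 0, 0]],
  [[0, 0, 0], [0, 0, 0]],
  [[0, 0, 0], [0, 0, 0]],
])

```text
time_s: 46.1
tool_pos: [0.534, -0.1906, 0.0162]
tool_rot: [-89.9, -0.0, -92.4]
force: [0.9, -0.7, -0.4]
grip_width: 0.052
```

Request:
carry_out([
  [[0, 0, 0], [0, 0, 0]],
  [[0, 0, 0], [0, 0, 0]],
  [[0, 0, 0], [0, 0, 0]],
  [[0, 0, 0], [0, 0, 0]],
  [[0, 0, 0], [0, 0, 0]],
  [[0, 0, 0], [0, 0, 0]],
  [[0, 0, 0], [0, 0, 0]],
], jaw=0, squeeze=30)

```text
time_s: 46.8
tool_pos: [0.5332, -0.1902, 0.0152]
tool_rot: [-90.0, 0.0, -92.4]
force: [-1.5, 0.0, 2.2]
grip_width: 0.0219
```

Request:
carry_out([
  [[0, -20, 0], [0, 0, 0]],
  [[0, -40, 0], [0, 0, 0]],
  [[0, -40, 0], [0, 0, 0]],
  [[0, -40, 0], [0, 0, 0]],
  [[0, -15, -10], [0, -5.5, 0]],
  [[0, 0, -30], [0, 0, 0]],
  [[0, 0, 0], [0, 0, 0]],
  [[0, 0, 0], [0, 0, 0]],
])

```text
time_s: 47.6
tool_pos: [0.4926, -0.192, 0.1698]
tool_rot: [-90.0, -0.0, -87.0]
force: [-0.3, -0.1, -0.1]
grip_width: 0.022
```

Run:
```python
from h import *
plan(*dr(-.11,-.032),0.15,YD-90)
im=env.read_camera('wrist'); save(im,'w21')
```

```text
t 47.6 at [ 0.4926 -0.192   0.1698] [-9.002e+01 -4.000e-02 -8.696e+01] w 0.022 F [-0.3 -0.1 -0.1]
turn [ 0.02 -0.11  0.04] shift [-460.4   19.8   13. ]
```

View pics/w21.png

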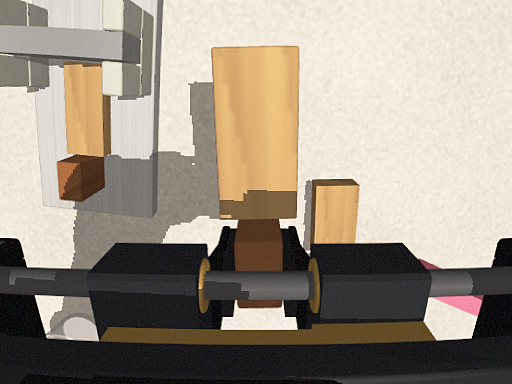

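Request:
carry_out([
  [[-45, 0, 0], [0, 0, 0]],
  [[-45, 0, 0], [0, 0, 0]],
  [[-45, 0, 0], [0, 0, 0]],
  [[-45, 0, 0], [0, 0, 0]],
  [[-45, 0, 0], [0, 0, 0]],
  [[-45, 0, 0], [0, 0, 0]],
  [[-45, 5, 3], [0, 0, 0]],
  [[-45, 5, 3], [0, 0, 0]],
  [[-45, 5, 3], [0, 0, 0]],
  [[-45, 5, 3], [0, 0, 0]],
  [[-10, 0, 1], [0, 0, 0]],
  [[0, 0, 0], [0, 0, 0]],
], squeeze=40)

```text
time_s: 48.85
tool_pos: [0.4802, 0.2717, 0.1495]
tool_rot: [-90.1, 0.1, -86.6]
force: [0.2, -0.8, -0.4]
grip_width: 0.0216
```

Run:
```python
from h import *
im=env.read_camera('wrist'); im=env.read_camera('wrist'); save(im,'w22')
plan(*dr(-.11,-.032),0.03,YD-90)
```

```text
t 48.95 at [0.4815 0.2676 0.1496] [-9.005e+01 -3.000e-02 -8.692e+01] w 0.0217 F [ 0.1 -0.8 -1.2]
turn [ 0.05 -0.07  0.03] shift [ -0.9 119.6  -1.2]
```

View pics/w22.png

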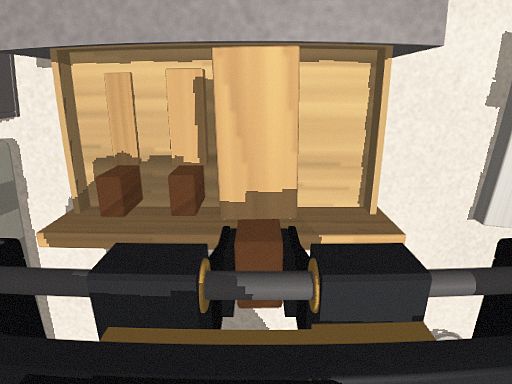

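Request:
carry_out([
  [[-1, 0, -2], [0, 0, 0]],
  [[0, 35, 0], [0, 0, 0]],
  [[0, 35, 0], [0, 0, 0]],
  [[0, 20, 0], [0, 0, 0]],
  [[0, 14, 0], [0, 0, 0]],
  [[0, 8, 0], [0, 0, 0]],
  [[0, 5, 0], [0, 0, 0]],
  [[0, 3, 0], [0, 0, 0]],
  [[0, 0, 0], [0, 0, 0]],
  [[0, 0, 0], [0, 0, 0]],
])

```text
time_s: 49.95
tool_pos: [0.4796, 0.2696, 0.0307]
tool_rot: [-89.9, 0.0, -86.9]
force: [0.0, -0.4, -1.2]
grip_width: 0.0218
```

Run:
```python
from h import *
plan(*dr(-.11,-.032),0.0275,YD-90)
```

```text
t 49.95 at [0.4796 0.2696 0.0307] [-8.993e+01  2.000e-02 -8.689e+01] w 0.0218 F [ 0.  -0.4 -1.2]
turn [-0.07 -0.04 -0.02] shift [1.3 3.2 0.5]
```

Request:
carry_out([
  [[0, 3, 0], [0, 0, 0]],
  [[0, 0, 0], [0, 0, 0]],
  [[0, 0, 0], [0, 0, 0]],
])

```text
time_s: 50.25
tool_pos: [0.4793, 0.2695, 0.0272]
tool_rot: [-90.0, 0.0, -86.9]
force: [-0.2, -0.1, -0.7]
grip_width: 0.0219
```

Request:
carry_out([
  [[0, 0, 0], [0, 0, 0]],
  [[0, 0, 0], [0, 0, 0]],
  [[0, 0, 0], [0, 0, 0]],
  [[0, -20, 0], [0, 0, 0]],
  [[0, -40, 0], [0, 0, 0]],
  [[0, -40, 0], [0, 0, 0]],
  [[0, -30, 0], [0, 0, 0]],
  [[0, 0, 0], [0, 0, 0]],
  [[0, 0, 0], [0, 0, 0]],
], jaw=0.45)

```text
time_s: 51.15
tool_pos: [0.4794, 0.2693, 0.1574]
tool_rot: [-89.9, -0.0, -86.9]
force: [-0.1, 0.1, -0.2]
grip_width: 0.039
```

Run:
```python
from h import *
v6,im2=look(22,z0=.012,near=(.52,.27),maxd=.04)
save(im2,'w23')
v,im=look(26,cam='top',near=(.43,-.274),maxd=.08)
save(im,'t23')
h=handle((429,-274,4)); print(h,np.hypot(*h)); plan(*h,.18,-86)
```

```text
wrist leaf 22 p 0.68 px [258. 128.] pose [521.2 272.2   4.4] res 0.035
top leaf 26 p 0.69 px [324. 238.] pose [ 429.7 -273.1    4.6] res 0.078
(np.float64(0.3871023098890874), np.float64(-0.27692977189725326)) 0.47596039423940706
t 51.35 at [0.4782 0.2688 0.1555] [-9.015e+01 -5.000e-02 -8.688e+01] w 0.0387 F [-0.3 -0.1 -0.8]
turn [ 0.15 -0.88  0.05] shift [ 538.   -24.5 -129. ]
```

View pics/w23.png

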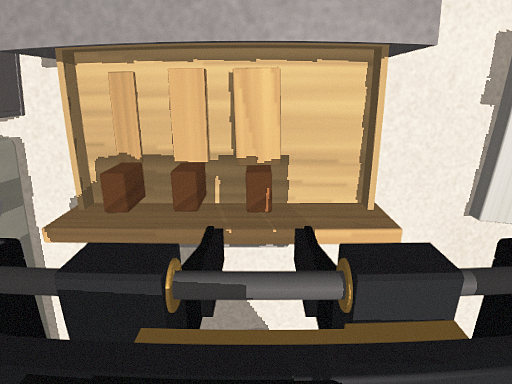

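View pics/t23.png

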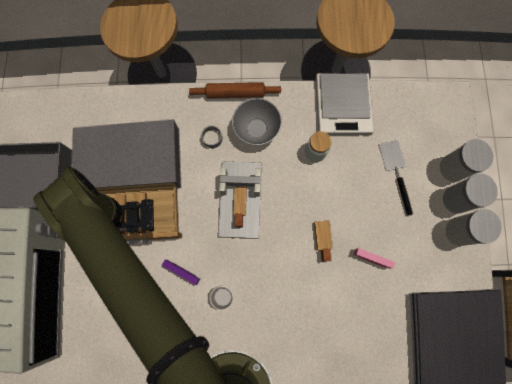

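Request:
carry_out([
  [[45, -10, 0], [0, -0.9, 0]],
  [[45, -10, 0], [0, 0, 0]],
  [[45, -5, 0], [0, 0, 0]],
  [[45, 0, -4], [0, 0, 0]],
  [[45, 0, -5], [0, 0, 0]],
  [[45, 0, -5], [0, 0, 0]],
  [[45, 0, -10], [0, 0, 0]],
  [[45, 0, -10], [0, 0, 0]],
  [[45, 0, -15], [0, 0, 0]],
  [[45, 0, -20], [0, 0, 0]],
  [[45, 0, -30], [0, 0, 0]],
  [[43, 0, -30], [0, 0, 0]],
], jaw=0.6)

```text
time_s: 52.55
tool_pos: [0.3891, -0.2721, 0.181]
tool_rot: [-90.1, 0.1, -86.0]
force: [1.3, -0.1, -0.1]
grip_width: 0.0524
```

Request:
carry_out([
  [[0, 0, 0], [0, 0, 0]],
  [[0, 0, 0], [0, 0, 0]],
  [[0, 0, 0], [0, 0, 0]],
])

```text
time_s: 52.85
tool_pos: [0.3911, -0.2693, 0.1814]
tool_rot: [-90.0, 0.1, -85.9]
force: [-0.4, 0.8, -0.3]
grip_width: 0.0523
```

Run:
```python
from h import *
v,im=look(26,near=(.43,-.274),maxd=.05)
save(im,'w24')
h=handle(v); plan(*h,.015,v[2]-90)
```

```text
wrist leaf 26 p 0.77 px [265. 125.] pose [ 429.6 -275.6    3.8] res 0.026
t 52.95 at [ 0.3915 -0.2691  0.1818] [-9.001e+01  3.000e-02 -8.581e+01] w 0.0519 F [ 0.6 -0.5 -0.9]
turn [ 0.01  0.4  -0.03] shift [  8.9 166.8  -4.4]
```

View pics/w24.png

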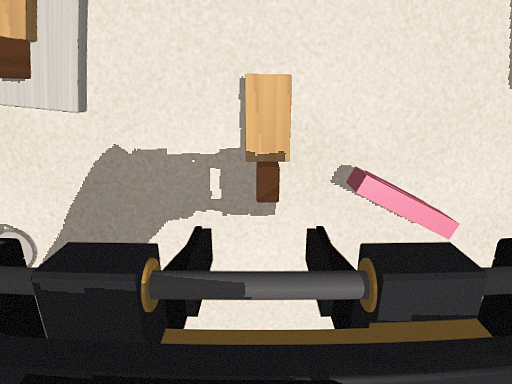

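Request:
carry_out([
  [[9, 30, -4], [0, 0.4, 0]],
  [[0, 40, 0], [0, 0, 0]],
  [[0, 35, 0], [0, 0, 0]],
  [[0, 30, 0], [0, 0, 0]],
  [[0, 15, 0], [0, 0, 0]],
  [[0, 10, 0], [0, 0, 0]],
  [[0, 7, 0], [0, 0, 0]],
  [[0, 0, 0], [0, 0, 0]],
  [[0, 0, 0], [0, 0, 0]],
])

```text
time_s: 53.85
tool_pos: [0.388, -0.2803, 0.0158]
tool_rot: [-89.9, -0.1, -86.4]
force: [0.4, -0.2, -0.2]
grip_width: 0.0523
```

Request:
carry_out([
  [[0, 0, 0], [0, 0, 0]],
  [[0, 0, 0], [0, 0, 0]],
  [[0, 0, 0], [0, 0, 0]],
  [[0, 0, 0], [0, 0, 0]],
  [[0, 0, 0], [0, 0, 0]],
  [[0, 0, 0], [0, 0, 0]],
  [[0, 0, 0], [0, 0, 0]],
], jaw=0, squeeze=40)

```text
time_s: 54.55
tool_pos: [0.3873, -0.28, 0.0152]
tool_rot: [-90.0, -0.0, -86.4]
force: [-0.3, 1.0, 2.7]
grip_width: 0.0219
```

Request:
carry_out([
  [[0, -20, 0], [0, 0, 0]],
  [[0, -40, 0], [0, 0, 0]],
  [[0, -40, 0], [0, 0, 0]],
  [[0, -40, 0], [0, 0, 0]],
  [[0, -15, 0], [0, 0, 0]],
  [[0, 0, 0], [0, 0, 0]],
  [[0, 0, 0], [0, 0, 0]],
])

```text
time_s: 55.25
tool_pos: [0.3867, -0.2798, 0.1691]
tool_rot: [-90.1, 0.0, -86.4]
force: [-0.1, 0.9, -0.8]
grip_width: 0.0215
```

Run:
```python
from h import *
plan(*dr(-.11,-.095),0.15,YD-90)
im=env.read_camera('wrist'); save(im,'w25')
```

```text
t 55.25 at [ 0.3867 -0.2798  0.1691] [-9.006e+01  3.000e-02 -8.640e+01] w 0.0215 F [-0.1  0.9 -0.8]
turn [ 0.06  0.45 -0.03] shift [-479.2   19.1  123.5]
```

View pics/w25.png

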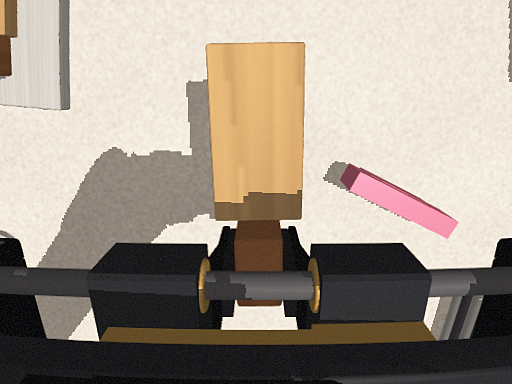

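Request:
carry_out([
  [[-20, 0, 30], [0, 0.4, 0]],
  [[-35, 0, 30], [0, 0, 0]],
  [[-45, 0, 5], [0, 0, 0]],
  [[-45, 0, 0], [0, 0, 0]],
  [[-45, 0, 0], [0, 0, 0]],
  [[-45, 0, 0], [0, 0, 0]],
  [[-45, 0, 5], [0, 0, 0]],
  [[-45, 0, 10], [0, 0, 0]],
  [[-45, 5, 13], [0, 0, 0]],
  [[-45, 5, 10], [0, 0, 0]],
  [[-45, 5, 10], [0, 0, 0]],
  [[-19, 4, 10], [0, 0, 0]],
])

```text
time_s: 56.5
tool_pos: [0.4809, 0.2103, 0.1493]
tool_rot: [-90.2, 0.2, -86.4]
force: [-0.1, -0.1, -0.4]
grip_width: 0.022
```

Request:
carry_out([
  [[0, 0, 0], [0, 0, 0]],
  [[0, 0, 0], [0, 0, 0]],
  [[0, 0, 0], [0, 0, 0]],
])

```text
time_s: 56.8
tool_pos: [0.4826, 0.2036, 0.15]
tool_rot: [-90.1, -0.1, -86.9]
force: [-0.1, 0.2, -0.8]
grip_width: 0.0217
```

Run:
```python
from h import *
im=env.read_camera('wrist'); save(im,'w26')
plan(*dr(-.11,-.095),0.03,YD-90)
```

```text
t 56.85 at [0.4829 0.2035 0.1504] [-9.006e+01 -8.000e-02 -8.692e+01] w 0.0217 F [ 0.1 -0.7 -1.1]
turn [ 0.06 -0.07  0.08] shift [ -2.  120.4   0.9]
```

View pics/w26.png

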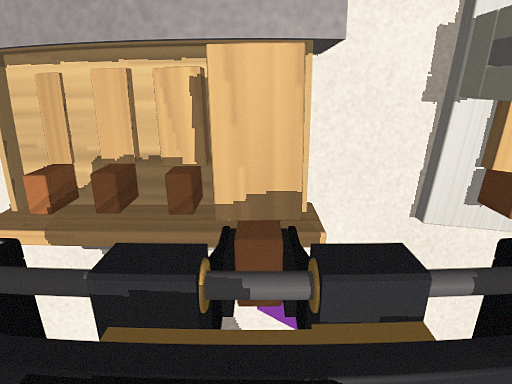

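Request:
carry_out([
  [[-1.5, 0, 0], [0, 0, 0]],
  [[0, 35, 0], [0, 0, 0]],
  [[0, 35, 0], [0, 0, 0]],
  [[0, 20, 0], [0, 0, 0]],
  [[0, 14, 0], [0, 0, 0]],
  [[0, 8, 0], [0, 0, 0]],
  [[0, 5, 0], [0, 0, 0]],
  [[0, 3, 0], [0, 0, 0]],
  [[0, 0, 0], [0, 0, 0]],
  [[0, 0, 0], [0, 0, 0]],
])

```text
time_s: 57.85
tool_pos: [0.4835, 0.2071, 0.0317]
tool_rot: [-89.9, 0.0, -86.8]
force: [0.4, 0.7, -1.5]
grip_width: 0.0218
```

Run:
```python
from h import *
plan(*dr(-.11,-.095),0.0275,YD-90)
```

```text
t 57.85 at [0.4835 0.2071 0.0317] [-8.993e+01  1.000e-02 -8.679e+01] w 0.0218 F [ 0.4  0.7 -1.5]
turn [-0.07  0.06 -0.01] shift [1.6 4.2 0.1]
```

Request:
carry_out([
  [[0, 4, 0], [0, 0, 0]],
  [[0, 0, 0], [0, 0, 0]],
  [[0, 0, 0], [0, 0, 0]],
])

```text
time_s: 58.15
tool_pos: [0.4833, 0.2069, 0.0272]
tool_rot: [-90.0, 0.0, -86.8]
force: [0.5, 0.6, 0.4]
grip_width: 0.0216
```

Request:
carry_out([
  [[0, 0, 0], [0, 0, 0]],
  [[0, 0, 0], [0, 0, 0]],
  [[0, 0, 0], [0, 0, 0]],
  [[0, -20, 0], [0, 0, 0]],
  [[0, -40, 0], [0, 0, 0]],
  [[0, -40, 0], [0, 0, 0]],
  [[0, -30, 0], [0, 0, 0]],
  [[0, 0, 0], [0, 0, 0]],
  [[0, 0, 0], [0, 0, 0]],
], jaw=0.45)

```text
time_s: 59.05
tool_pos: [0.4833, 0.2067, 0.1573]
tool_rot: [-89.9, -0.0, -86.8]
force: [-0.0, -0.6, -0.5]
grip_width: 0.0386
```

Run:
```python
from h import *
C=cal('wrist'); im2=env.read_camera('wrist'); save(im2,'w27')
C=cal('top');im=env.read_camera('top'); save(im,'t27',(60,110,200,260),4)
im=env.read_camera('scene'); save(im,'s27',(310,110,480,240),4)
# panel face pos target for push: TCP in front of panel
plan(*dr(-.21,0),0.15,YD-90)
```

```text
t 59.2 at [0.482  0.2063 0.1556] [-9.015e+01 -3.000e-02 -8.679e+01] w 0.039 F [-0.9 -0.6 -0.4]
turn [0.15 0.06 0.03] shift [-94.1   5.6 -98.4]
```

View pics/w27.png

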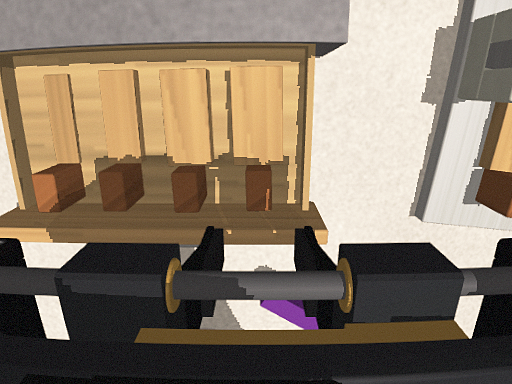

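View pics/s27.png

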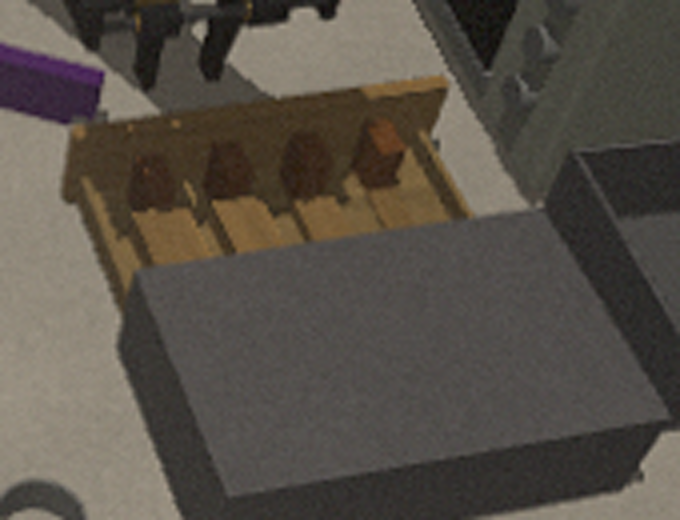

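Request:
carry_out([
  [[0, 0, -33], [0, 0, 0]],
  [[-20, 0, -33], [0, 0, 0]],
  [[-37, 0, -34], [0, 0, 0]],
  [[-37, 5, -5], [0, 0, 0]],
  [[0, 30, 0], [0, 0, 0]],
  [[0, 35, 0], [0, 0, 0]],
  [[0, 30, 0], [0, 0, 0]],
  [[0, 12, 0], [0, 0, 0]],
  [[0, 0, 0], [0, 0, 0]],
  [[0, 0, 0], [0, 0, 0]],
], jaw=0)

```text
time_s: 60.2
tool_pos: [0.3733, 0.2952, 0.0456]
tool_rot: [-90.0, 0.0, -86.8]
force: [-0.2, 0.6, 0.2]
grip_width: 0.0006
```

Run:
```python
from h import *
plan(*dr(-.19,0),0.043,YD-90)
im2=env.read_camera('wrist'); save(im2,'w28')
im=env.read_camera('top'); save(im,'t28',(40,110,200,290),4)
```

```text
t 60.2 at [0.3733 0.2952 0.0456] [-8.999e+01  4.000e-02 -8.677e+01] w 0.0006 F [-0.2  0.6  0.2]
turn [-0.01  0.08 -0.04] shift [ 0.6  2.6 25.3]
```

View pics/w28.png

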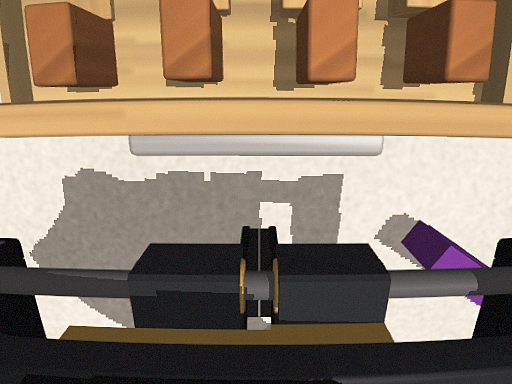

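Request:
carry_out([
  [[0, 0, 10], [0, 0, 0]],
  [[0, 0, 8], [0, 0, 0]],
  [[0, 0, 4], [0, 0, 0]],
  [[0, 0, 4], [0, 0, 0]],
  [[0, 0, 4], [0, 0, 0]],
  [[0, 0, 4], [0, 0, 0]],
  [[0, 0, 5], [0, 0, 0]],
  [[0, 0, 6], [0, 0, 0]],
  [[0, 0, 8], [0, 0, 0]],
  [[0, 0, 8], [0, 0, 0]],
  [[0, 0, 8], [0, 0, 0]],
  [[0, 0, 8], [0, 0, 0]],
])

```text
time_s: 61.5
tool_pos: [0.4504, 0.2989, 0.0448]
tool_rot: [-90.0, -0.0, -86.8]
force: [-2.5, 0.4, 0.7]
grip_width: 0.0006
```

Run:
```python
from h import *
plan(*dr(-.03,0),0.043,YD-90)
im2=env.read_camera('wrist'); save(im2,'w29')
```

```text
t 61.5 at [0.4504 0.2989 0.0448] [-9.004e+01 -1.000e-02 -8.679e+01] w 0.0006 F [-2.5  0.4  0.7]
turn [0.04 0.06 0.01] shift [1.000e-01 1.800e+00 1.081e+02]
```

View pics/w29.png

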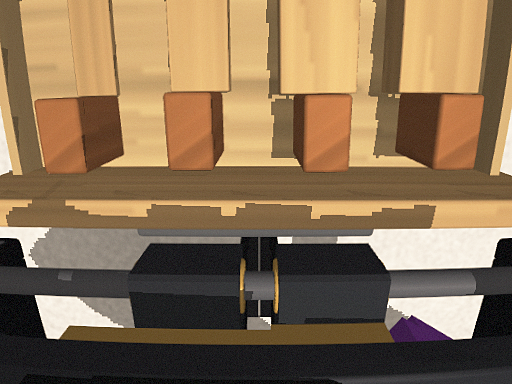

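Request:
carry_out([
  [[0, 0, 8], [0, 0, 0]],
  [[0, 0, 8], [0, 0, 0]],
  [[0, 0, 8], [0, 0, 0]],
  [[0, 0, 8], [0, 0, 0]],
  [[0, 0, 8], [0, 0, 0]],
  [[0, 0, 8], [0, 0, 0]],
  [[0, 0, 8], [0, 0, 0]],
  [[0, 0, 8], [0, 0, 0]],
  [[0, 0, 6], [0, 0, 0]],
  [[0, 0, 5], [0, 0, 0]],
  [[0, 0, 0], [0, 0, 0]],
])

```text
time_s: 62.65
tool_pos: [0.5263, 0.3034, 0.0452]
tool_rot: [-89.9, 0.1, -86.8]
force: [-0.1, -0.3, 0.8]
grip_width: 0.0005
```

Request:
carry_out([
  [[0, 0, 4], [0, 0, 0]],
  [[0, 0, 4], [0, 0, 0]],
  [[0, 0, 3], [0, 0, 0]],
  [[0, 0, 0], [0, 0, 0]],
  [[0, 0, 0], [0, 0, 0]],
])

```text
time_s: 63.15
tool_pos: [0.5366, 0.304, 0.0452]
tool_rot: [-89.9, 0.0, -86.8]
force: [-0.2, 0.9, -0.3]
grip_width: 0.0004
```

Run:
```python
from h import *
plan(*dr(-.03,0),0.043,YD-90)
im2=env.read_camera('wrist'); save(im2,'w30')
```

```text
t 63.15 at [0.5366 0.304  0.0452] [-8.991e+01  3.000e-02 -8.679e+01] w 0.0004 F [-0.2  0.9 -0.3]
turn [-0.09  0.06 -0.03] shift [ 0.4  2.2 21.8]
```

View pics/w30.png

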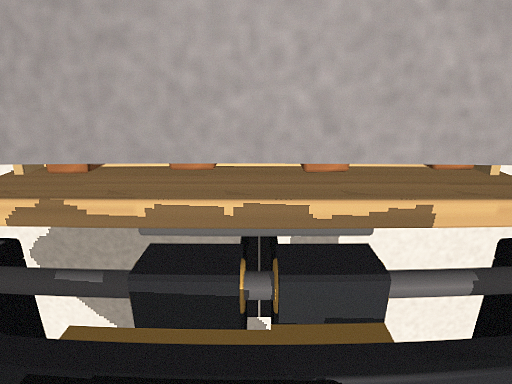

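Request:
carry_out([
  [[0, 0, 2], [0, 0, 0]],
  [[0, 0, 2], [0, 0, 0]],
  [[0, 0, 2], [0, 0, 0]],
  [[0, 0, 2], [0, 0, 0]],
  [[0, 0, 0], [0, 0, 0]],
])

```text
time_s: 63.7
tool_pos: [0.5443, 0.3043, 0.045]
tool_rot: [-90.0, 0.0, -86.8]
force: [-0.7, -0.1, 0.3]
grip_width: 0.0006
```

Request:
carry_out([
  [[0, 0, 2], [0, 0, 0]],
  [[0, 0, 2], [0, 0, 0]],
  [[0, 0, 0], [0, 0, 0]],
  [[0, 0, 0], [0, 0, 0]],
])

```text
time_s: 64.1
tool_pos: [0.5482, 0.3045, 0.0449]
tool_rot: [-90.0, 0.0, -86.8]
force: [-0.9, -0.4, -0.5]
grip_width: 0.0006
```

Request:
carry_out([
  [[0, 0, 2], [0, 0, 0]],
  [[0, 0, 2], [0, 0, 0]],
  [[0, 0, 0], [0, 0, 0]],
  [[0, 0, 0], [0, 0, 0]],
])

```text
time_s: 64.5
tool_pos: [0.5521, 0.3047, 0.045]
tool_rot: [-90.0, 0.0, -86.8]
force: [-0.8, 0.6, 0.8]
grip_width: 0.0008
```

Request:
carry_out([
  [[0, 0, 2], [0, 0, 0]],
  [[0, 0, 2], [0, 0, 0]],
  [[0, 0, 0], [0, 0, 0]],
  [[0, 0, 0], [0, 0, 0]],
])

```text
time_s: 64.9
tool_pos: [0.5551, 0.3048, 0.0449]
tool_rot: [-90.1, -0.0, -86.8]
force: [-5.2, -0.8, 3.1]
grip_width: 0.0004
```

Request:
carry_out([
  [[0, 0, 2], [0, 0, 0]],
  [[0, 0, 2], [0, 0, 0]],
  [[0, 0, 0], [0, 0, 0]],
  [[0, 0, 0], [0, 0, 0]],
])

```text
time_s: 65.3
tool_pos: [0.5551, 0.3048, 0.0448]
tool_rot: [-90.5, -0.2, -86.7]
force: [-14.4, -3.9, 9.6]
grip_width: 0.0007
```

Run:
```python
from h import *
plan(*dr(-.03,0),0.043,YD-90)
im2=env.read_camera('wrist'); save(im2,'w31')
```

```text
t 65.3 at [0.5551 0.3048 0.0448] [-90.47  -0.18 -86.7 ] w 0.0007 F [-14.4  -3.9   9.6]
turn [0.47 0.15 0.19] shift [0.2 1.8 3.2]
```

View pics/w31.png

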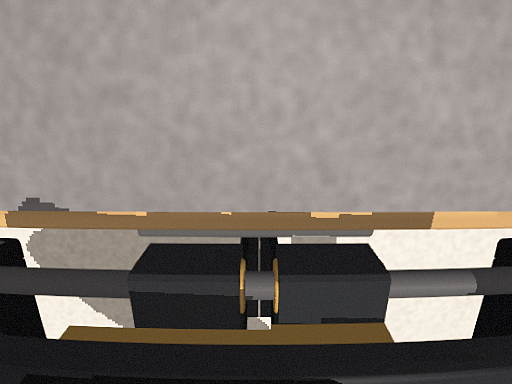

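Run:
```python
from h import *
C=cal('wrist'); a=np.radians(YD)
for px,z in [((260,228),.078),((260,211),.09),((100,211),.09),((420,211),.09)]:
    d=p2w(C,[px],z)[0][:2]-UO; print(px,z,d@[np.cos(a),np.sin(a)],d@[-np.sin(a),np.cos(a)])
```

```text
(260, 228) 0.078 -0.008658938164726184 -0.0008659356959458264
(260, 211) 0.09 0.003874654666038467 -0.0007231537447862613
(100, 211) 0.09 0.0036410671679333903 0.062243742271626594
(420, 211) 0.09 0.0037406701066735786 -0.06404810464702412
```

Request:
carry_out([
  [[0, 0, -6], [0, 0, 0]],
  [[0, 0, -15], [0, 0, 0]],
  [[0, 0, -30], [0, 0, 0]],
  [[0, -20, -30], [0, 0, 0]],
  [[0, -40, -20], [0, 0, 0]],
  [[0, -40, 0], [0, 0, 0]],
  [[0, 0, 0], [0, 0, 0]],
  [[0, 0, 0], [0, 0, 0]],
  [[0, 0, 0], [0, 0, 0]],
])

```text
time_s: 66.25
tool_pos: [0.4596, 0.2986, 0.1443]
tool_rot: [-90.0, -0.0, -86.9]
force: [0.2, 0.1, 0.2]
grip_width: 0.0005
```

Run:
```python
from h import *
im2=env.read_camera('wrist'); save(im2,'w32')
im=env.read_camera('top'); save(im,'t32',(40,110,280,260),3)
im=env.read_camera('scene'); save(im,'s32',(200,110,480,270),2.8)
plan(0,0,0)
```

```text
t 66.4 at [0.4587 0.2989 0.1438] [-9.01e+01 -3.00e-02 -8.68e+01] w 0.0001 F [-0.5  0.6  0.4]
turn [ 0.1  -0.    0.03] shift [ 272.8  143.8 -474.7]
```

View pics/w32.png

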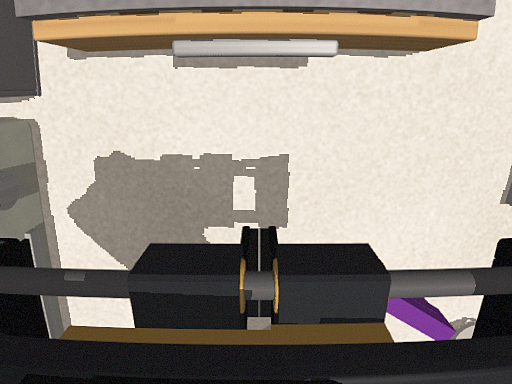

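View pics/t32.png

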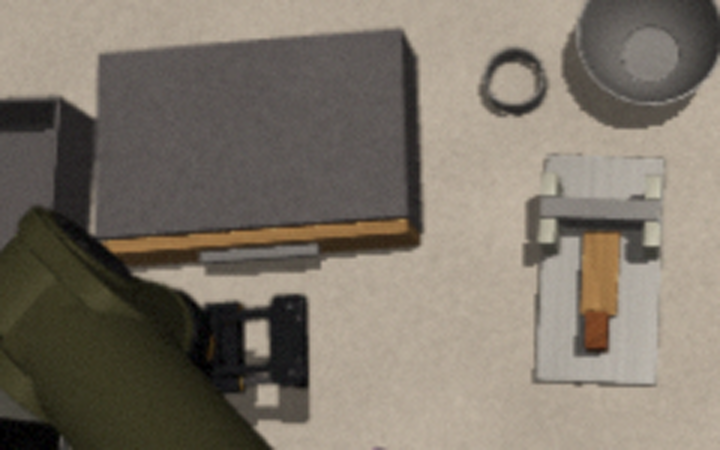

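View pics/s32.png

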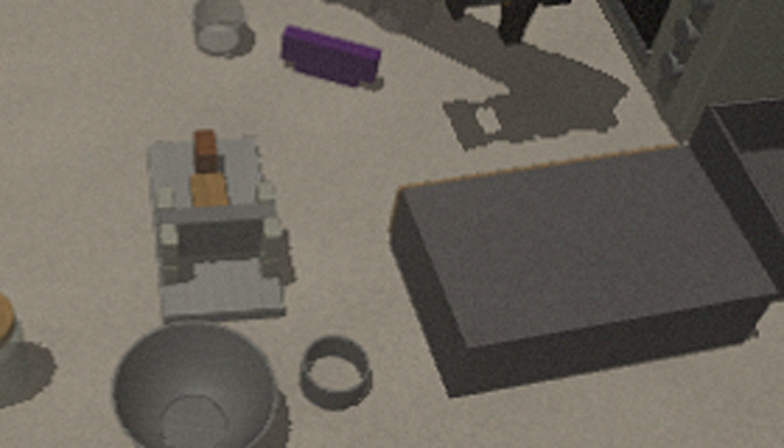

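Run:
```python
from h import *
C=cal('wrist'); im2=env.read_camera('wrist'); save(im2,'w33',(0,0,512,70),1.5)
im=im2; save(im2[0:60,20:120],'w33a',None,6); save(im2[0:60,400:500],'w33b',None,6)
```

```text
(no output)
```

View pics/w33a.png

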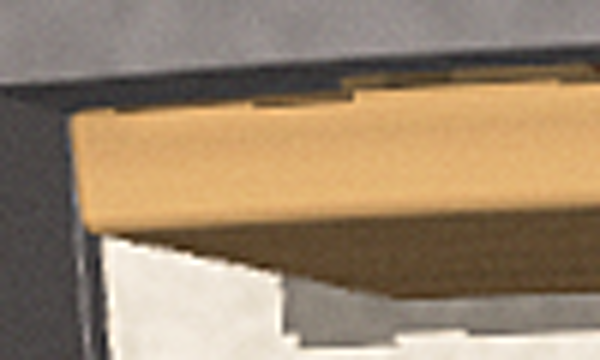

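View pics/w33b.png

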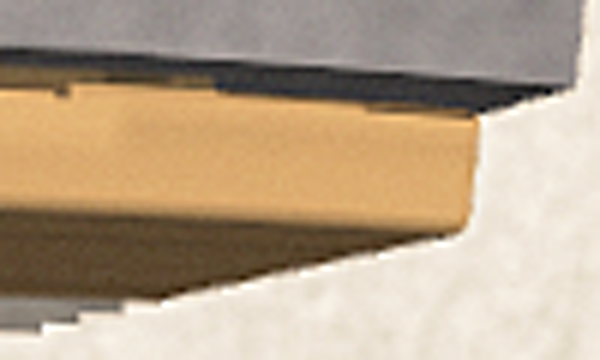

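Run:
```python
from h import *
C=cal('wrist'); a=np.radians(YD)
for nm,px,z in [('unit',(417,9.2),.09),('back',(417,15),.078),('front',(417,35.5),.078),('unit',(467,12.5),.09),('back',(467,18),.078),('front',(467,37),.078),('unitL',(53,11.5),.09),('backL',(53,17.5),.078),('frontL',(53,37),.078)]:
    d=p2w(C,[px],z)[0][:2]-UO; print(nm,px,z,np.round(d@[np.cos(a),np.sin(a)],4),np.round(d@[-np.sin(a),np.cos(a)],4))
```

```text
unit (417, 9.2) 0.09 0.0031 -0.0998
back (417, 15) 0.078 0.0024 -0.1056
front (417, 35.5) 0.078 -0.0105 -0.1069
unit (467, 12.5) 0.09 0.0032 -0.1335
back (467, 18) 0.078 0.0026 -0.1413
front (467, 37) 0.078 -0.0097 -0.1428
unitL (53, 11.5) 0.09 0.0034 0.1296
backL (53, 17.5) 0.078 0.0025 0.1373
frontL (53, 37) 0.078 -0.0101 0.1388
```

Run:
```python
from h import *
v,im=look(18,cam='top',z0=.02,near=(.53,-.028),maxd=.06)
a=np.radians(YL); d=v[:2]/1000-BAR; print('bar-frame',d@[np.cos(a),np.sin(a)],d@[-np.sin(a),np.cos(a)],v[2]-YL)
print(env.get_obs()['time_s'], env.sign_off())
```

```text
top leaf 18 p 0.79 px [241. 205.] pose [532.1 -25.1  -2. ] res 0.064
bar-frame -0.06915927068654275 0.002309793150401439 0.9951930496652994
the job is handed in; nothing more can be done
66.55 None
```

I found five leaves: 6, 14, 18, 22 and 26 mm. There was no 10 mm leaf. I handed the job in at 66.6 s.

- **Trials:** Leaves 6 and 14 slid under the bar until their noses stood out on the far side. Leaf 18 stopped at the bar, with about 11 N along its axis, so the gap is between 14 and 18 mm. Leaves 22 and 26 were never tried.
- **Leaf 18 (marker):** It lies flat on the bed with its nose at the bar. Its centre measures about 69 mm before the bar's middle (60 to 90 mm allowed), within 3 mm of the lane's centre and 1° of straight. Both measurements put the nose about 1–2 mm past the bar's near face, which is not possible for a leaf that binds and lies within the 2 mm calibration error.
- **Drawer:** Leaves 6, 14, 22 and 26 lie in it. It is shut against its stop, with about 1 mm left between panel and unit.
- **During the run:** Leaf 18 was knocked a few centimetres aside before I picked it up, so I measured it again. I saw no grip slip.
- **Bystanders:** The bar, bowl and ring cutter look unmoved in the last pictures. The jar was only partly in view there, but I did nothing near it.

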